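# Pin the feeding board into its leaning stand

### The job

Set the bird's wooden feeding board on the leaning stand, pocketed front outwards, so that it lies back on the slope and sits down on the bottom lip between the side stops, with its side tab between the stand's two eyes. Then thread the steel pin down through the upper eye, the board's tab and the lower eye until its wooden head rests on the upper eye, and let go. Leave the bottle, dish, tweezers and scoop on and in the cabinet where they are.

Things in the scene. Friction and masses are not known exactly. Their poses are not given: they have to be found in the camera images.
- rest: All sizes in mm. Sloped part of the brown wooden stand: back board 200 wide, 12 thick, leaning 30 degrees from vertical. Origin on its front surface at ledge level, mid-width, 28 above the table. x: square out of the front (away from the robot and up); y: along the lip; z: up the slope (up and towards the robot). Front surface spans z -10 to 100; nothing stands above z 104.
- lip (a point): Middle of the ledge (rest frame 11, 0, 0; axes as rest). The ledge runs 22 out from the slope and ends in an upstand 6 high (x 22 to 27). Side stops at y +63 and -63 (inner faces 126 apart, x 0 to 22) are 22 high, flaring outwards to about z 32.
- stand: The whole fixed stand; origin on the table under it, the rest's origin is 20 in front (+x) and 28 up; base plate 170 x 220, 10 thick; two thin struts behind the back board.
- eye_top (a point): Centre of the upper mouth of the upper eye (rest frame 14, 80, 104; axes as rest). The eye is a steel block standing out from the slope, x 0 to 28, y 64 to 96, z 86 to 104, with a 14 mm through hole along z, slightly chamfered.
- eye_low (a point): Centre of the lower mouth of the lower eye's hole (rest frame 14, 80, 10; axes as rest). Same block and hole as the upper eye, z 10 to 28, on the same axis. Free space below it for the pin's tip.
- board_mid (a point): Middle of the loose light-wood feeding board, 82.5 above its lower edge, mid-width, mid-thickness. Board x: out of its front with six round dark pockets; y: across, towards its tab; z: up. In place on the stand this point is at 7, 0, 82.5 in the rest frame, axes parallel to rest's, with 3 of play to either side.
- board: The same board, 220 g, origin at the middle of its lower edge. Slab 120 wide (y), 14 thick (x -7 to 7), 112 high, with a handle neck on top, 165 high in all. A tab stands out of its +y edge: y 60 to 100, x -7 to 21, 40 to 62 above the lower edge. At the start it stands upright in the rack's slot.
- board_handle (a point): Where to grip the board's handle neck: 145 above its lower edge (20 below its top), mid-width, mid-thickness. The neck is 40 wide, 14 thick and spans 112 to 165; grip it across the thickness (board x). Axes as the board.
- tab_hole (a point): Centre of the 16 mm through hole in the board's tab, axis along board z; x 7, y 80, 51 above the lower edge in the board's axes.
- pin_head (a point): Centre of the pin's round wooden head (22 diameter, 50 long), 137 above the tip; z runs from tip to head. At the start the pin stands upright in the block's hole, its head on the block's top, tip 4 above the table. Threaded home, this point is at z 129 in the rest frame.
- pin_tip (a point): Lower end of the pin, on its axis. The steel shaft below the head is 8 in diameter and 112 long, the last 10 tapered to a 3 mm tip. Threaded home, the tip is at z -8 in the rest frame.
- pin: The same pin, 60 g; origin at its tip.
- rack: Fixed walnut rack for the board; origin under its centre on the table; base 70 x 160 x 10; a 17 wide slot along its y, walls 35 high (top 44 above the table) and 120 long. The board's lower edge stands in it 10 above the table, board axes along rack axes.
- block: Fixed walnut block 56 x 56 x 116 high with a 13 mm upright through hole in the middle that holds the pin; origin under its centre on the table.
- drawer_front (a point): Obstacle: middle of the front of the half-open drawer of a small fixed walnut cabinet, 69 above the table; axes as the cabinet, which reaches from here 100 (drawer, 122 high) and then another 200 (body, 260 wide, 140 high) along +x, away from the robot.
- bottle: Bystander: capped blue pellet bottle, 48 diameter, 95 high, in the drawer; origin under its centre.
- dish: Bystander: white ceramic feeding dish, 72 across, 28 high, in the drawer; origin under its centre.
- tweezers: Bystander: steel tweezers about 105 long, in the drawer; origin under the middle.
- scoop: Bystander: clear plastic measuring scoop, bowl 55 x 40 x 30, handle 75, on the cabinet's top; origin under its bowl.
There are look-alikes about, which are no part of the job. Several things look just like the pin: the one meant starts farthest to the robot's left.

How it is judged:
On the way:
1. the board sits on the lip of the leaning stand, let go and at rest (x of board_mid in the frame of rest between 0.003 and 0.012 m and y of board_mid in the frame of rest between -0.0045 and 0.0045 m and z of board_mid in the frame of rest between 0.0785 and 0.0865 m and y of tab_hole in the frame of rest between 0.074 and 0.086 m and angle between the z axis of board_mid and the z axis of rest, either way round below 0.07 rad and angle between the y axis of board_mid and the y axis of rest, either way round below 0.07 rad and contact force between the fingers and board below 0.2 N and linear speed of board below 0.02 m/s), for 0.2 s.
At the end, for the whole second after the job is handed in: Board on the slope, front outwards, lower edge on the ledge (4 mm), between the stops (4.5 mm off middle at most), parallel to the slope (4 deg); pin through upper eye, tab and lower eye, its head down on the upper eye (4 mm); both at rest; bystanders unmoved (20 mm) (x of board_mid in the frame of rest between 0.003 and 0.012 m and y of board_mid in the frame of rest between -0.0045 and 0.0045 m and z of board_mid in the frame of rest between 0.0785 and 0.0865 m and y of tab_hole in the frame of rest between 0.074 and 0.086 m and angle between the z axis of board_mid and the z axis of rest, either way round below 0.07 rad and angle between the y axis of board_mid and the y axis of rest, either way round below 0.07 rad and z of pin_tip in the frame of rest between -0.016 and -0.004 m and x of pin_tip in the frame of rest between 0.008 and 0.02 m and y of pin_tip in the frame of rest between 0.074 and 0.086 m and y of pin_head in the frame of rest between 0.072 and 0.088 m and x of pin_head in the frame of rest between 0.006 and 0.022 m and angle between the z axis of pin_head and the z axis of rest, either way round below 0.12 rad and linear speed of each of board, pin below 0.01 m/s); the robot touches nothing.
It fails at once if the bottle is shifted by more than 20 mm (distance of bottle from where it was at the start of the episode above 0.02 m).
It fails at once if the dish is shifted by more than 20 mm (distance of dish from where it was at the start of the episode above 0.02 m).
It fails at once if the tweezers is shifted by more than 20 mm (distance of tweezers from where it was at the start of the episode above 0.02 m).
It fails at once if the scoop is shifted by more than 20 mm (distance of scoop from where it was at the start of the episode above 0.02 m).
It also fails if it takes over 64 s, if anything falls off the work surface, if the arm or the gripper's body presses on something with over 40 N, if the wrist force passes 120 N, or if a joint passes its speed limit or range.

### The arm

A 6-joint arm with a two-finger parallel gripper is mounted at the origin on the work surface. World frame = base frame: x ahead of the robot, y to its left, z up, the work surface at z = 0. Lengths are in m, angles in rad, forces in N, time in s.
With the tool pointing down it reaches from about 0.325 to 0.85 m from the base axis. Payload 15.5 kg.
Tool frame: the origin (TCP) lies midway between the tips of the shut fingers; the grasp point (between the pads) lies 19 mm behind it (r.grasp_offset is the distance from the TCP to the grasp point, in m); y points along the fingers, x is the direction in which the jaws open and shut, and the axes are right-handed (so a half turn about y gives the same grasp; the last joint's range is limited). The gripper opens to 91 mm and grips with 3 to 60 N. Pads are 32 mm wide; open, the fingers measure 118 mm over their backs; the gripper's body (76 mm by 178 mm) begins 60 mm behind the grasp point.
Start: joints at [1.21, 0.494, 1.345, -0, 1.302, -0.096], TCP at [0.164, 0.603, 0.214] pointing down, gripper open.
Joint ranges: [-2.91, 2.91], [-0.82, 2.16], [0.22, 2.67], [-1.22, 4.37], [0.12, 2.79], [-3.08, 3.08]. Speed limits (rad/s): [1.89, 1.89, 2.57, 3.01, 3.01, 3.01].

### API

Orientations are given as a unit quaternion [w, x, y, z].
In Python, from cell import sense, capture, camera_info, ticket, r gives the robot as it stands. The module is installed in compiled form; this text tells all that it offers.
- The arm moves only by the tool carry_out, never from a script. Its argument "increments" is a list of rows, each a list of 7 numbers: the turn, a rotation vector about the world's x, y, z in degrees, then the shift along the world's x, y, z in mm, then the opening, from 0 (shut) to 1 (fully open). A call has 1 to 20 rows; each row shifts and turns the commanded pose from where the row before left it; what a row does not reach is not made up. A row lasts 1/12 s, in which the tool goes at most 41.7 mm and 7.16 degrees, less where a joint would pass 70% of its speed; a pose out of reach is approached as far as the arm can. A call with a gripper value outside its range is refused whole. The fingers move at their own pace and stop on an object; the grip force is fixed at half the most. Time passes only in rows, so rows that do not move let the fingers close. It gives the time, the measured TCP pose, the force and the opening at its end, in the units of the state.
- sense(): the state, without advancing time (a new reading comes with each control period).
- capture(name): name is "scene" or "top"; returns the picture (384x512x3 uint8, blue, green, red); there is no depth.
- camera_info(name): a dict with "fx", "fy", "cx", "cy" (pixels), "distortion" ([k1, k2, p1, p2, k3] as OpenCV has them; the pictures are not rectified), "xyz" and "attitude" of the camera in the world. Camera axes: x right, y down, z forward; pixel columns grow to the right and rows downward; lengths in m; the calibration is good to about 2 mm. A picture is of the moment at which its call begins. camera_info takes no time and is no camera call.
- ticket.finish_job(): hands the job in, once; it reports no verdict.
The state is a dict: "clock": time; "joints": joint angles; "dq": joint speeds; "tau": joint torques, N m; "position": TCP position; "ee_rot": TCP orientation; "ft_force": force on the tool from outside, world axes, zero at the start; "wrist_torque": the same for the moment, N m; "gripper_width": finger opening in m.
Only numpy, scipy, OpenCV 4.12 (cv2) and the standard library are available. Lean on these libraries where they do the work, as an engineer would, in place of code of your own. Each camera call takes 0.05 s, during which the arm holds its last target.

## Working session

There is one attempt and no reset: what is moved stays moved. The work goes in short steps, Python scripts to look and compute and a tool call to move; the robot and the scene stay as the last step left them, time stands still between calls to the robot, and variables do not carry over. Pictures are saved under pics/ and viewed, and the job is handed in when it is done.

Besides the shell and the picture viewer there is one more tool, called after "Request:" as name(argument=value, ...) on one line, values as JSON. carry_out: Moves the arm, as the interface text tells. Its arguments: {"type":"object","properties":{"increments":{"type":"array","items":{"type":"array","items":{"type":"number"}}}},"required":["increments"]}

```bash
mkdir -p pics
python3 - <<'E'
from cell import sense, capture, camera_info, ticket, r
import cv2
print(sense()); print(r.grasp_offset)
for n in("scene","top"):
    cv2.imwrite(f"pics/{n}0.png",capture(n)); print(camera_info(n))
E
```

```text
{'clock': 0.0, 'joints': array([ 1.20950185e+00,  4.94181136e-01,  1.34613126e+00,  5.86652354e-06,
        1.30250724e+00, -9.55122290e-02]), 'dq': array([-0.00017098,  0.00061831, -0.00055875,  0.00043782,  0.00080895,
        0.00168736]), 'tau': array([ 4.59038324e-05, -8.78862262e+01, -3.81857443e+01,  7.07937079e-02,
        5.34430391e-02, -1.21245089e-04]), 'position': array([0.16403131, 0.60269372, 0.2133395 ]), 'ee_rot': array([-0.56161425,  0.5620695 ,  0.42897151, -0.42971009]), 'ft_force': array([-0.31825451,  0.00424626,  0.33034897]), 'wrist_torque': array([ 0.01640723, -0.04108149, -0.02554271]), 'gripper_width': 0.09092135156913954}
0.0188
{'fx': 384.81863516323153, 'fy': 384.81863516323153, 'cx': 257.68669369533717, 'cy': 195.76460940448317, 'distortion': array([-0.05510808,  0.        ,  0.        ,  0.        ,  0.        ]), 'xyz': array([ 1.2437286 , -0.22972136,  0.82080986]), 'attitude': array([-0.31833459,  0.74938281,  0.53717332, -0.22030279])}
{'fx': 419.36330809737615, 'fy': 419.36330809737615, 'cx': 255.3444731165089, 'cy': 190.74013194995212, 'distortion': array([-0.15198639,  0.        ,  0.        ,  0.        ,  0.        ]), 'xyz': array([ 4.37413863e-01, -4.55171970e-04,  1.40201237e+00]), 'attitude': array([-0.0342376 ,  0.71078877, -0.70198661,  0.02866906])}
```

View pics/scene0.png

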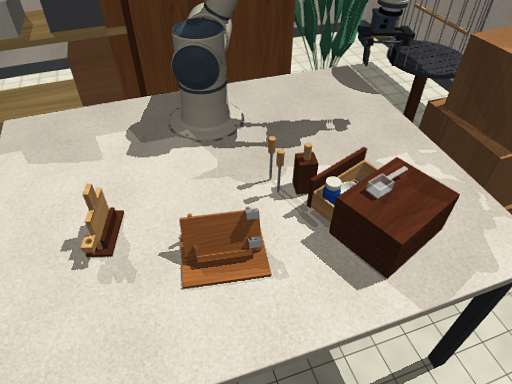

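View pics/top0.png

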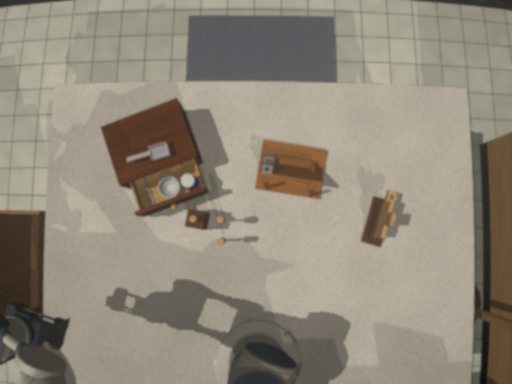

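The top view shows the stand at about (292,168), the rack and board at (380,218), and the block with its pin at (195,219). There are three pin candidates: (193,219) in the block, (221,220) and (221,241). Left is a smaller column in the top view, so the one in the block fits. I'll confirm it in an enlarged crop.

```bash
cat > h.py <<'E'
import numpy as np, cv2
from scipy.spatial.transform import Rotation as R
from cell import sense, capture, camera_info, ticket, r
def rot(q): return R.from_quat([q[1],q[2],q[3],q[0]])
def cam(n):
    c=camera_info(n); K=np.array([[c['fx'],0,c['cx']],[0,c['fy'],c['cy']],[0,0,1]]); return K,np.array(c['distortion']),np.array(c['xyz']),rot(c['attitude']).as_matrix()
def ray(n,p):
    K,d,o,M=cam(n); u=cv2.undistortPoints(np.array([[p]],float),K,d)[0,0]; v=M@np.array([u[0],u[1],1]); return o,v/np.linalg.norm(v)
def plane(n,p,z):
    o,v=ray(n,p); return o+v*(z-o[2])/v[2]
def tri(p1,p2):
    o1,v1=ray('scene',p1);o2,v2=ray('top',p2)
    A=np.array([v1,-v2]).T; s=np.linalg.lstsq(A,o2-o1,rcond=None)[0]
    a=o1+s[0]*v1;b=o2+s[1]*v2; return (a+b)/2,np.linalg.norm(a-b)
def proj(n,P):
    K,d,o,M=cam(n); P=np.atleast_2d(P); return cv2.projectPoints((M.T@(P-o).T).T.copy(),np.zeros(3),np.zeros(3),K,d)[0][:,0]
def crop(src,box,k,out):
    im=cv2.imread(src); x0,y0,x1,y1=box
    c=cv2.resize(im[y0:y1,x0:x1],None,fx=k,fy=k,interpolation=cv2.INTER_CUBIC)
    for x in range((x0+9)//10*10,x1,10):
        cv2.line(c,((x-x0)*k,0),((x-x0)*k,8 if x%50 else 20),(0,255,255),1)
        if x%20==0: cv2.putText(c,str(x),((x-x0)*k,18),0,.4,(0,0,255),1)
    for y in range((y0+9)//10*10,y1,10):
        cv2.line(c,(0,(y-y0)*k),(8,(y-y0)*k),(0,255,255),1)
        if y%20==0: cv2.putText(c,str(y),(10,(y-y0)*k+4),0,.4,(0,0,255),1)
    cv2.imwrite(out,c)
E
python3 - <<'E'
from h import *
crop('pics/top0.png',(180,120,410,260),3,'pics/t1.png')
crop('pics/scene0.png',(70,170,280,300),3,'pics/s1.png')
crop('pics/scene0.png',(250,130,330,205),7,'pics/s2.png')
E
```

```text
(no output)
```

View pics/t1.png

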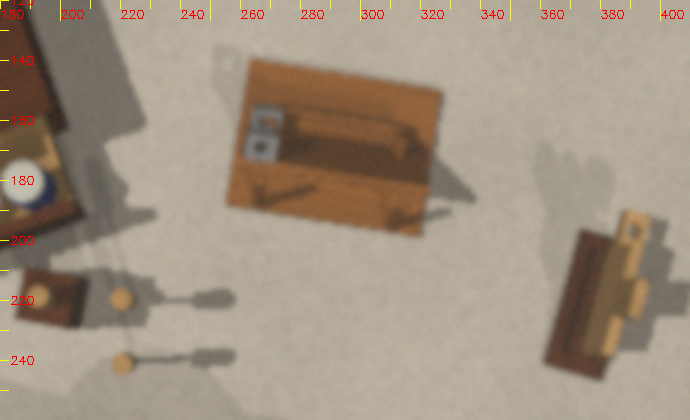

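View pics/s1.png

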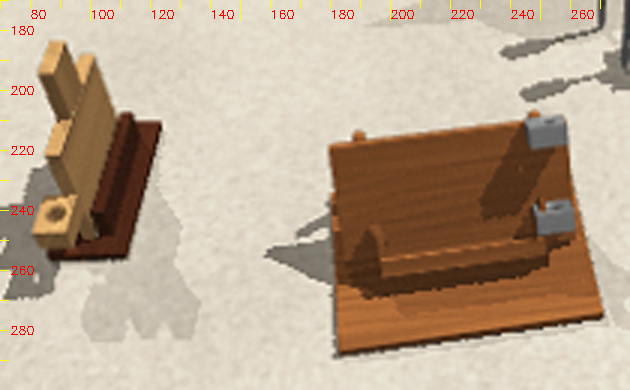

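View pics/s2.png

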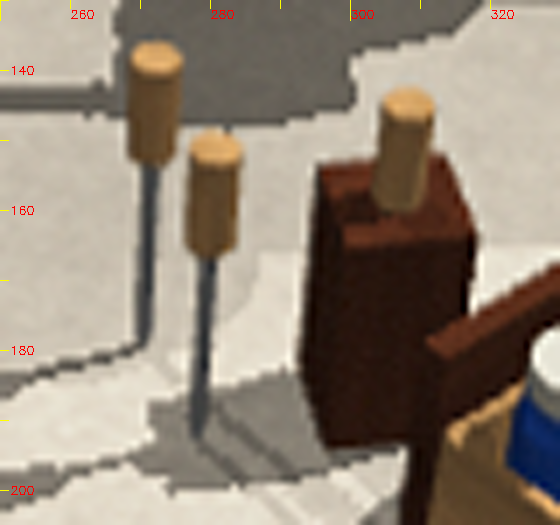

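The crop confirms it. The pin meant is the head at top (193,219) / scene (307,151), standing in the block. It is farthest to the robot's left (+y), and the two free-standing ones are at (221,220) and (221,241). Next I'll zoom in on the rack/board and the stand to take edges.

Run:
```python
from h import *
crop('pics/top0.png',(355,180,415,255),8,'pics/t2.png')
crop('pics/scene0.png',(72,175,132,262),6,'pics/s3.png')
crop('pics/top0.png',(250,135,335,205),8,'pics/t3.png')
```

```text
(no output)
```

View pics/t2.png

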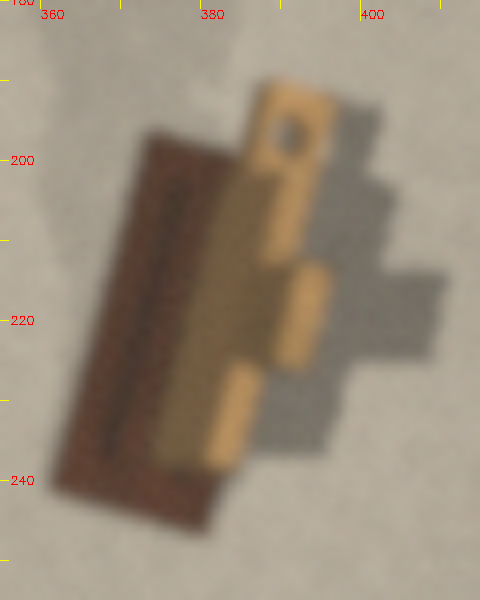

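View pics/s3.png

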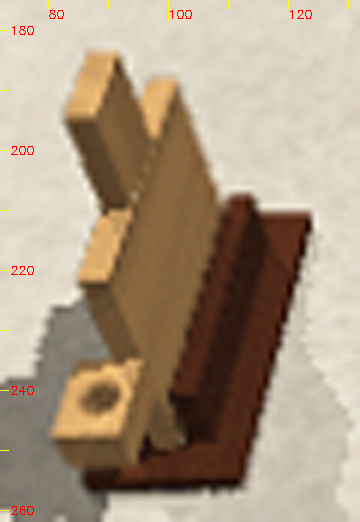

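View pics/t3.png

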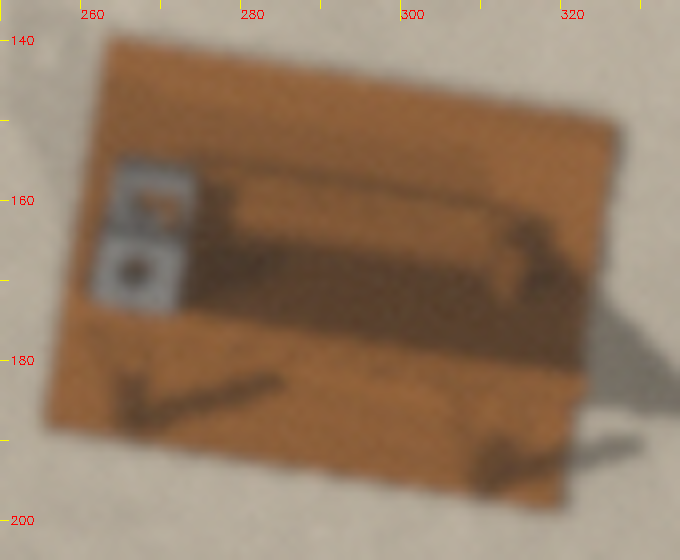

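```bash
cat >> h.py <<'E'
def edge(im,p,q,n=40,w=4,trim=.12):
    """refine an edge line near p-q by steepest-gradient positions; returns point,dir,rms"""
    p,q=np.array(p,float),np.array(q,float); d=(q-p)/np.linalg.norm(q-p); nn=np.array([-d[1],d[0]])
    g=cv2.GaussianBlur(im,(0,0),.7).astype(np.float32); t=np.arange(-w,w+.01,.1); pts=[]
    for s in np.linspace(trim,1-trim,n):
        L=p+(q-p)*s+t[:,None]*nn
        v=cv2.remap(g,L[:,0].astype(np.float32)[None],L[:,1].astype(np.float32)[None],cv2.INTER_CUBIC)[0]
        G=np.linalg.norm(np.gradient(v,axis=0),axis=1); i=G.argmax()
        k=slice(max(0,i-8),i+9); pts.append(p+(q-p)*s+nn*(G[k]*t[k]).sum()/G[k].sum())
    pts=np.array(pts)
    for _ in range(3):
        c=pts.mean(0); dd=np.linalg.svd(pts-c)[2][0]; e=np.abs((pts-c)@np.array([-dd[1],dd[0]]))
        pts=pts[e<=max(.25,2*np.median(e))]
    return c,dd,e.std(),len(pts)
def isect(a,b):
    s=np.linalg.solve(np.array([a[1],-b[1]]).T,b[0]-a[0]); return a[0]+s[0]*a[1]
def quad(im,P,**k):
    P=[np.array(p,float) for p in P]; E=[edge(im,P[i],P[(i+1)%len(P)],**k) for i in range(len(P))]
    print('rms',[(round(float(e[2]),2),e[3]) for e in E])
    return [isect(E[i-1],E[i]) for i in range(len(P))]
E
python3 - <<'E'
from h import *
np.set_printoptions(precision=4,suppress=True)
t=cv2.imread('pics/top0.png'); s=cv2.imread('pics/scene0.png')
def rep(name,n,C,z):
    W=np.array([plane(n,c,z) for c in C]); print(name,np.array(C).round(2).tolist()); print(W)
    for i in range(len(W)):
        d=W[(i+1)%len(W)]-W[i]; print('  len',np.linalg.norm(d)*1e3,'ang',np.degrees(np.arctan2(d[1],d[0])))
    print('  centre',W.mean(0))
C=quad(t,[(262.6,139.6),(326,150),(319.5,198),(255.6,188)]); rep('stand base top','top',C,.007)
C=quad(t,[(388.3,212.5),(396,212.7),(393,226),(385,225.5)],w=2,n=15,trim=.2) ; rep('neck top','top',C,.175)
C=quad(t,[(372.5,195.8),(361,240.5),(380,246)],w=3)
print('rack long edge', plane('top',C[1],.01),plane('top',C[0],.01))
e=edge(t,(372.5,195.8),(361,240.5)); a=plane('top',e[0]-e[1]*15,.008);b=plane('top',e[0]+e[1]*15,.008);print(a,b,np.degrees(np.arctan2(*(b-a)[[1,0]])),e[2:])
E
```

```text
rms [(0.09, 20), (0.13, 26), (0.1, 25), (0.12, 34)]
stand base top [[263.15, 138.59], [328.12, 149.47], [319.67, 198.48], [254.37, 188.24]]
[[ 0.7394 -0.0128  0.007 ]
 [ 0.7051 -0.2333  0.007 ]
 [ 0.5384 -0.204   0.007 ]
 [ 0.5702  0.0147  0.007 ]]
  len 223.11649899842283 ang -98.82996609640583
  len 169.2114525066709 ang 170.03515548171492
  len 220.99237662449335 ang 81.74618676641374
  len 171.40478415521633 ang -9.236483543661166
  centre [ 0.6383 -0.1088  0.007 ]
rms [(0.06, 8), (0.11, 13), (0.08, 12), (0.02, 15)]
neck top [[390.09, 212.04], [396.52, 213.59], [393.08, 224.43], [386.6, 226.07]]
[[ 0.4882 -0.3906  0.175 ]
 [ 0.4838 -0.4103  0.175 ]
 [ 0.4516 -0.3994  0.175 ]
 [ 0.4467 -0.3796  0.175 ]]
  len 20.155414520016933 ang -102.76677459388269
  len 33.985744065827156 ang 161.3615602665261
  len 20.439940735402338 ang 103.95377158077538
  len 43.02700496816278 ang -14.869229590062474
  centre [ 0.4676 -0.395   0.175 ]
rms [(0.12, 35), (0.09, 31), (0.39, 22)]
rack long edge [ 0.3978 -0.3405  0.01  ] [ 0.5242 -0.3767  0.01  ]
[ 0.5217 -0.3765  0.008 ] [ 0.4246 -0.3486  0.008 ] 163.9596664457954 (np.float64(0.11763165509518111), 35)
```

```bash
python3 - <<'E'
from h import *
np.set_printoptions(precision=4,suppress=True)
t=cv2.imread('pics/top0.png'); s=cv2.imread('pics/scene0.png')
# neck top in scene
C=quad(s,[(86,183.5),(91,184),(86,194.5),(81.5,194)],w=2,n=15,trim=.2); print(np.array(C)); 
print('neck scene', np.array([plane('scene',c,.175) for c in C]), 'mean',np.mean([plane('scene',c,.175) for c in C],0))
# wood mask centroid of neck top and pin heads (light wood)
for n,im,boxes in(('top',t,{'neck':(382,209,400,230),'tab':(383,187,398,203),'pin':(187,212,200,226)}),('scene',s,{'neck':(80,180,94,198),'pin':(302,140,314,148)})):
    hsv=cv2.cvtColor(im,cv2.COLOR_BGR2HSV)
    for k,(x0,y0,x1,y1) in boxes.items():
        h=cv2.resize(hsv[y0:y1,x0:x1],None,fx=8,fy=8,interpolation=cv2.INTER_LINEAR)
        m=((h[...,2]>150)&(h[...,1]>85)).astype(np.uint8)
        c,st,l=None,None,None
        nl,lab,st,ce=cv2.connectedComponentsWithStats(m); i=1+st[1:,4].argmax()
        cc=(ce[i]+.5)/8-.5+[x0,y0]
        z={'neck':.175,'tab':.072,'pin':.166}[k]
        rr=cv2.minAreaRect(cv2.findContours((lab==i).astype(np.uint8),0,2)[0][0])
        print(n,k,cc,st[i,4]/64,plane(n,cc,z),'rect px',np.array(rr[1])/8,rr[2])
# prediction
c=np.array([.638,-.109,0]); a=np.radians(-9.05)
M=R.from_euler('z',a).as_matrix()@R.from_euler('y',-30,degrees=True).as_matrix()
o=c+R.from_euler('z',a).apply([.02,0,.028])
P=o+(M@np.array([[14,80,104],[28,64,104],[28,96,104],[0,96,104],[0,64,104],[0,-100,100],[0,100,100],[27,-60,6],[27,60,6]]).T).T/1e3
print('rest o',o); print(P[0]); print('top',proj('top',P)); print('scene',proj('scene',P))
E
python3 - <<'E'
from h import *
crop('pics/scene0.png',(175,200,275,295),8,'pics/s4.png')
E
```

```text
rms [(0.04, 15), (0.07, 15), (0.1, 10), (0.06, 11)]
[[ 86.088  183.0387]
 [ 91.4506 183.1127]
 [ 88.7553 190.4257]
 [ 80.5815 197.3146]]
neck scene [[ 0.4467 -0.3989  0.175 ]
 [ 0.4512 -0.386   0.175 ]
 [ 0.4766 -0.3932  0.175 ]
 [ 0.4953 -0.4127  0.175 ]] mean [ 0.4675 -0.3977  0.175 ]
top neck [392.6344 218.741 ] 42.53125 [ 0.4684 -0.3982  0.175 ] rect px [ 4.143  12.1347] 11.309932708740234
top tab [391.3634 195.9499] 72.796875 [ 0.5445 -0.4283  0.072 ] rect px [ 9.0556 11.9938] 15.255120277404785
top pin [192.1109 218.4545] 25.84375 [0.4631 0.1959 0.166 ] rect px [5.3917 5.7452] 45.0
scene neck [ 86.8662 188.828 ] 58.25 [ 0.4692 -0.3975  0.175 ] rect px [ 5.7899 13.5739] 21.370620727539062
scene pin [308.0337 144.4433] 25.25 [0.4641 0.1977 0.166 ] rect px [7.2388 4.3544] 3.1798300743103027
rest o [ 0.6578 -0.1121  0.028 ]
[ 0.631  -0.0269  0.1251]
top [[267.7735 165.0876]
 [273.6368 161.7601]
 [263.3331 160.0105]
 [261.9629 168.3866]
 [272.1759 170.1243]
 [324.369  178.5855]
 [260.7897 167.699 ]
 [312.4122 157.9411]
 [276.3267 151.7619]]
scene [[251.1466 213.8485]
 [245.4359 216.2898]
 [258.4373 214.7148]
 [256.6741 211.485 ]
 [244.0283 213.0019]
 [177.844  222.4836]
 [258.3683 212.8167]
 [198.832  260.1018]
 [247.1317 253.7028]]
```

View pics/s4.png

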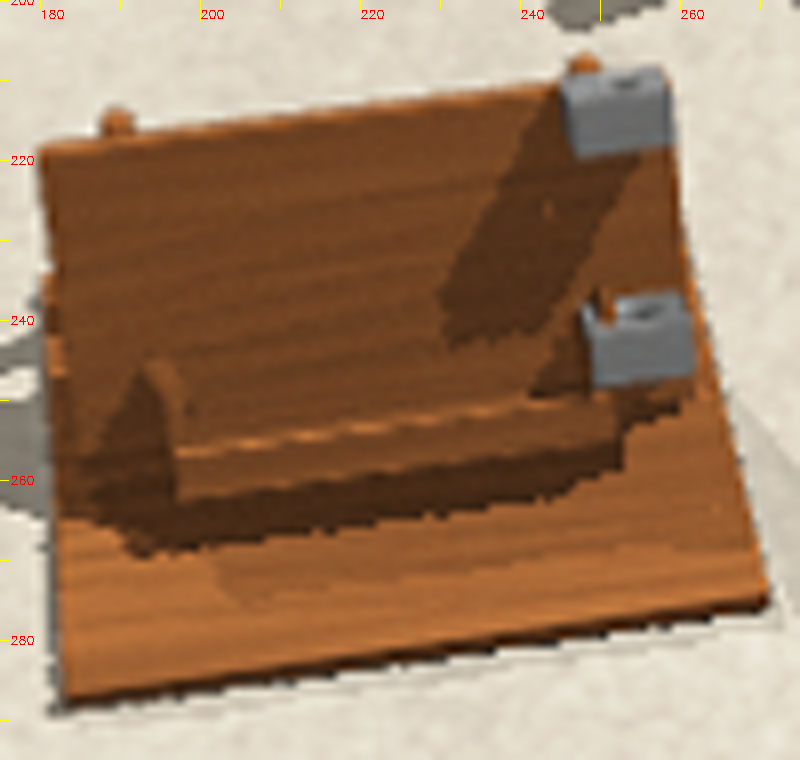

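The base-plate prediction misses the eye by about 3.5 px in both views, so the slope isn't centred on the plate as I assumed. I'll measure the eyes, the slope top and the lip directly.

Run:
```python
from h import *
crop('pics/top0.png',(255,148,285,182),18,'pics/t5.png')
crop('pics/scene0.png',(236,202,268,254),14,'pics/s5.png')
```

```text
(no output)
```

View pics/t5.png

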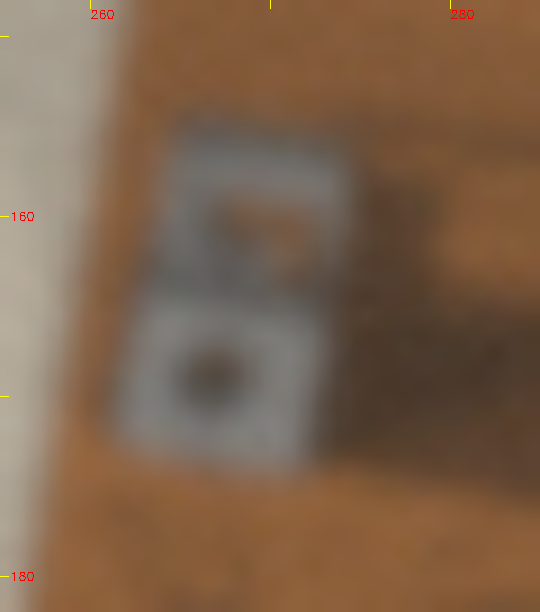

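View pics/s5.png

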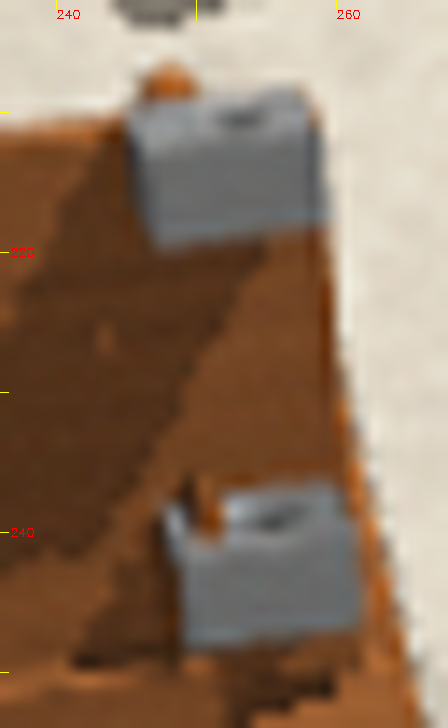

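```bash
cat > fit.py <<'E'
from h import *
from scipy.optimize import least_squares
np.set_printoptions(precision=4,suppress=True)
T=[((14,80,104),(266.47,168.36)),((28,96,104),(262.3,164.1)),((28,64,104),(272.7,164.9)),((0,96,104),(260.5,171.9)),((0,64,104),(271.5,173.9)),((28,96,28),(264.4,154.75)),((28,64,28),(274.1,156.3))]
S=[((14,80,104),(252.7,209.96)),((28,64,86),(246.75,219.2)),((28,96,86),(258.6,217.4)),((28,64,10),(248.9,247.8)),((28,96,10),(261.25,245.8)),((0,-100,100),(179,218.0))]
def pts(p,L):
    M=(R.from_euler('z',p[3],degrees=True)*R.from_euler('y',-30,degrees=True)).as_matrix()
    return np.array(p[:3])+np.array([l[0] for l in L])@M.T/1e3
def res(p,sel='both'):
    o=[]
    if sel in('both','top'): o.append(proj('top',pts(p,T))-[l[1] for l in T])
    if sel in('both','scene'): o.append(proj('scene',pts(p,S))-[l[1] for l in S])
    return np.concatenate(o)
if __name__=='__main__':
    for z in (None,.028):
        f=(lambda p:res(p).ravel()) if z is None else (lambda p:res([p[0],p[1],.028,p[3]]).ravel())
        q=least_squares(f,[.65,-.11,.028,-9],x_scale=[.01,.01,.01,5],loss='soft_l1')
        print(q.x,np.sqrt(np.mean(q.fun**2))); print(f(q.x).reshape(-1,2))
    for s in('top','scene'):
        q=least_squares(lambda p:res([p[0],p[1],.028,-9.05],s).ravel(),[.65,-.11]); print(s,q.x,np.sqrt(np.mean(q.fun**2)))
E
python3 fit.py
```

```text
[ 0.6466 -0.1083  0.0307 -9.3024] 0.445413575159838
[[-0.0083  0.0624]
 [-0.2761 -0.776 ]
 [-0.3496  0.2249]
 [ 0.1267 -0.209 ]
 [-0.6387 -0.4204]
 [-0.5138  0.2257]
 [-0.4187  0.3804]
 [-1.3985 -0.2478]
 [-0.5402 -0.1532]
 [ 0.4667  0.1199]
 [-0.2005  0.0141]
 [ 0.028   0.3993]
 [-0.508   0.0231]]
[ 0.6454 -0.1081  0.028  -9.6683] 0.5290541869944766
[[-0.1484  0.4046]
 [-0.377  -0.4502]
 [-0.483   0.6123]
 [-0.0199  0.0884]
 [-0.8174 -0.0618]
 [-0.539   0.5637]
 [-0.4736  0.7769]
 [-1.3428  0.2709]
 [-0.5311  0.3231]
 [ 0.456   0.6588]
 [-0.2934  0.4178]
 [-0.0826  0.869 ]
 [-0.25    0.18  ]]
top [ 0.6471 -0.1092] 0.33158736599138894
scene [ 0.6448 -0.1067] 0.4317322222213515
```

Run:
```python
from h import *
np.set_printoptions(precision=4,suppress=True)
s=sense(); M=rot(s['ee_rot']).as_matrix(); print(M, np.degrees(s['joints']), [np.degrees(np.arctan2(M[1,i],M[0,i])) for i in (0,2)])
```

```text
[[ 0.2627 -0.0004 -0.9649]
 [ 0.9649 -0.001   0.2627]
 [-0.0011 -1.      0.0001]] [69.2981 28.3098 77.1238  0.0017 74.6276 -5.4729] [np.float64(74.77048425258609), np.float64(164.77047636876534)]
```

Request:
carry_out(increments=[[0, 0, -7, 17, -22, 7, 1], [0, 0, -7, 17, -22, 7, 1], [0, 0, -7, 17, -22, 7, 1], [0, 0, -7, 17, -22, 7, 1], [0, 0, -7, 17, -22, 7, 1], [0, 0, -7, 17, -22, 7, 1], [0, 0, -7, 17, -22, 7, 1], [0, 0, -7, 17, -22, 7, 1], [0, 0, -7, 17, -22, 7, 1], [0, 0, -7, 17, -22, 7, 1], [0, 0, -7, 17, -22, 7, 1], [0, 0, -7, 17, -22, 7, 1], [0, 0, -7, 17, -22, 7, 1], [0, 0, -7, 17, -22, 7, 1], [0, 0, -7, 17, -22, 7, 1], [0, 0, -7, 17, -22, 7, 1], [0, 0, -7, 17, -22, 7, 1], [0, 0, -7, 17, -22, 7, 1], [0, 0, -7, 17, -22, 7, 1], [0, 0, -7, 17, -22, 7, 1]])

```text
clock: 1.77
position: [0.5047, 0.1618, 0.3541]
ee_rot: [-0.594, 0.595, -0.383, 0.383]
ft_force: [0.6, 0.8, 0.4]
gripper_width: 0.0911
```

Request:
carry_out(increments=[[0, 0, -2, -2, -28, -5, 1], [0, 0, -2, -2, -28, -5, 1], [0, 0, -2, -2, -28, -5, 1], [0, 0, -2, -2, -28, -5, 1], [0, 0, -2, -2, -28, -5, 1], [0, 0, -2, -2, -28, -5, 1], [0, 0, -2, -2, -28, -5, 1], [0, 0, -2, -2, -28, -5, 1], [0, 0, -2, -2, -28, -5, 1], [0, 0, -2, -2, -28, -5, 1], [0, 0, -2, -2, -28, -5, 1], [0, 0, -2, -2, -28, -5, 1], [0, 0, -2, -2, -28, -5, 1], [0, 0, -2, -2, -28, -5, 1], [0, 0, -2, -2, -28, -5, 1], [0, 0, -2, -2, -28, -5, 1], [0, 0, -2, -2, -28, -5, 1], [0, 0, -2, -2, -28, -5, 1], [0, 0, -2, -2, -28, -5, 1], [0, 0, -2, -2, -28, -5, 1], [0, 0, 0, 0, 0, 0, 1], [0, 0, 0, 0, 0, 0, 1]])

```text
schema error: expected 1 to 20 rows
```

Request:
carry_out(increments=[[0, 0, -2, -2, -28, -5, 1], [0, 0, -2, -2, -28, -5, 1], [0, 0, -2, -2, -28, -5, 1], [0, 0, -2, -2, -28, -5, 1], [0, 0, -2, -2, -28, -5, 1], [0, 0, -2, -2, -28, -5, 1], [0, 0, -2, -2, -28, -5, 1], [0, 0, -2, -2, -28, -5, 1], [0, 0, -2, -2, -28, -5, 1], [0, 0, -2, -2, -28, -5, 1], [0, 0, -2, -2, -28, -5, 1], [0, 0, -2, -2, -28, -5, 1], [0, 0, -2, -2, -28, -5, 1], [0, 0, -2, -2, -28, -5, 1], [0, 0, -2, -2, -28, -5, 1], [0, 0, -2, -2, -28, -5, 1], [0, 0, -2, -2, -28, -5, 1], [0, 0, -2, -2, -28, -5, 1], [0, 0, -2, -2, -28, -5, 1], [0, 0, -2, -2, -28, -5, 1]])

```text
clock: 3.43
position: [0.4637, -0.3982, 0.2533]
ee_rot: [0.429, -0.429, 0.562, -0.562]
ft_force: [-0.0, 0.8, -0.4]
gripper_width: 0.0915
```

Request:
carry_out(increments=[[0, 0, -0.8, 0, 0, 0, 1], [0, 0, 0, 0, 0, 0, 1]])

```text
clock: 3.6
position: [0.4635, -0.3979, 0.2529]
ee_rot: [0.425, -0.425, 0.566, -0.565]
ft_force: [-0.6, 0.5, -0.0]
gripper_width: 0.0913
```

Run:
```python
from h import *
np.set_printoptions(precision=4,suppress=True)
s=sense(); M=rot(s['ee_rot']).as_matrix(); print(s['position'],M, np.degrees(s['joints']), np.degrees(np.arctan2(M[1,0],M[0,0])),s['ft_force'])
```

```text
[ 0.4635 -0.3979  0.2529] [[-0.2786 -0.0011  0.9604]
 [-0.9604  0.0011 -0.2786]
 [-0.0007 -1.     -0.0013]] [-46.2394  25.2496  76.0234  -0.0006  78.8138  59.9379] -106.17724762970246 [-0.5768  0.4931 -0.0447]
```

Request:
carry_out(increments=[[0, 0, 0, 4.5, 0.7, -7, 1], [0, 0, 0, 0, 0, -15, 1], [0, 0, 0, 0, 0, -15, 1], [0, 0, 0, 0, 0, -15, 1], [0, 0, 0, 0, 0, -15, 1], [0, 0, 0, 0, 0, -15, 1], [0, 0, 0, 0, 0, -15, 1], [0, 0, 0, 0, 0, -12, 1], [0, 0, 0, 0, 0, -8, 1], [0, 0, 0, 0, 0, 0, 1], [0, 0, 0, 0, 0, 0, 0.05], [0, 0, 0, 0, 0, 0, 0], [0, 0, 0, 0, 0, 0, 0], [0, 0, 0, 0, 0, 0, 0], [0, 0, 0, 0, 0, 0, 0], [0, 0, 0, 0, 0, 0, 0], [0, 0, 0, 0, 0, 0, 0], [0, 0, 0, 0, 0, 0, 0], [0, 0, 0, 0, 0, 0, 0], [0, 0, 0, 0, 0, 0, 0]])

```text
clock: 5.27
position: [0.4687, -0.3963, 0.1369]
ee_rot: [0.425, -0.425, 0.565, -0.565]
ft_force: [0.1, 0.1, 0.5]
gripper_width: 0.0271
```

Request:
carry_out(increments=[[0, 0, 0, 0, 0, 0, 0], [0, 0, 0, 0, 0, 0, 0], [0, 0, 0, 0, 0, 0, 0], [0, 0, 0, 0, 0, 0, 0], [0, 0, 0, 0, 0, 0, 0], [0, 0, 0, 0, 0, 0, 0]])

```text
clock: 5.77
position: [0.4687, -0.3961, 0.1369]
ee_rot: [0.425, -0.425, 0.565, -0.565]
ft_force: [-0.5, -0.1, 0.6]
gripper_width: 0.0139
```

Request:
carry_out(increments=[[0, 0, 0, 0, 0, 8, 0], [0, 0, 0, 0, 0, 15, 0], [0, 0, 0, 0, 0, 20, 0], [0, 0, 0, 0, 0, 20, 0], [0, 0, 0, 0, 0, 20, 0], [0, 0, 0, 0, 0, 20, 0], [0, 0, 0, 0, 0, 20, 0], [0, 0, 0, 0, 0, 20, 0], [0, 0, 0, 0, 0, 20, 0]])

```text
clock: 6.52
position: [0.4684, -0.396, 0.3014]
ee_rot: [0.425, -0.425, 0.565, -0.565]
ft_force: [-0.5, 0.2, -3.1]
gripper_width: 0.0137
```

Request:
carry_out(increments=[[0, 0, 3, 5, 10, 0, 0], [0, 0, 6, 10, 18, 0, 0], [0, 0, 6, 10, 18, 0, 0], [0, 0, 6, 10, 18, 0, 0], [0, 0, 6, 10, 18, 0, 0], [0, 0, 6, 10, 18, 0, 0], [0, 0, 6, 10, 18, 0, 0], [0, 0, 6, 10, 18, 0, 0], [0, 0, 6, 10, 18, 0, 0], [0, 0, 6, 10, 18, 0, 0], [0, 0, 6, 10, 18, 0, 0], [0, 0, 6, 10, 18, 0, 0], [0, 0, 6, 10, 18, 0, 0], [0, 0, 6, 10, 18, 0, 0], [0, 0, 6, 10, 18, 0, 0], [0, 0, 6, 10, 18, 0, 0], [0, 0, 4, 1, 10, 0, 0], [0, 0, 0, 0, 0, 0, 0]])

```text
clock: 8.02
position: [0.6249, -0.1041, 0.3002]
ee_rot: [0.705, -0.705, 0.054, -0.053]
ft_force: [-0.5, 0.1, -2.5]
gripper_width: 0.014
```

Request:
carry_out(increments=[[-0.95, -5.92, 0, 0, 0, 0, 0], [-0.95, -5.92, 0, 0, 0, 0, 0], [-0.95, -5.92, 0, 0, 0, 0, 0], [-0.95, -5.92, 0, 0, 0, 0, 0], [-0.95, -5.92, 0, 0, 0, 0, 0], [0, 0, 0, 0, 0, 0, 0], [0, 0, 0, 0, 0, 0, 0]])

```text
clock: 8.6
position: [0.6229, -0.1064, 0.2996]
ee_rot: [-0.667, 0.696, 0.126, 0.235]
ft_force: [0.3, -0.4, -2.5]
gripper_width: 0.0137
```

```bash
cat > st.py <<'E'
from h import *
np.set_printoptions(precision=4,suppress=True)
import sys
O=np.array([.6465,-.109,.028]); YAW=-9.1
MR=(R.from_euler('z',YAW,degrees=True)*R.from_euler('y',-30,degrees=True)).as_matrix()
def state():
    s=sense(); M=rot(s['ee_rot']).as_matrix()
    print('pos',s['position'],'rest TCP mm',(MR.T@(s['position']-O)*1e3).round(1),'ft rest',(MR.T@s['ft_force']).round(1),'tq',s['wrist_torque'].round(2),'w',s['gripper_width'],'q',np.degrees(s['joints']).round(0))
    T=np.array([MR[:,0],-MR[:,2],MR[:,1]]).T  # desired tool axes x,y,z
    print('needed rotvec deg',np.degrees(R.from_matrix(T@M.T).as_rotvec()).round(2))
def pics(tag):
    for n in('scene','top'): cv2.imwrite(f'pics/{n}{tag}.png',capture(n))
if __name__=='__main__':
    state()
    if len(sys.argv)>1: pics(sys.argv[1])
E
python3 st.py 1; python3 -c "
from h import *
crop('pics/scene1.png',(150,120,290,290),4,'pics/s6.png');crop('pics/top1.png',(235,100,345,215),6,'pics/t6.png')"
```

```text
pos [ 0.6229 -0.1064  0.2996] rest TCP mm [115.2  -1.1 247.1] ft rest [-1.  -0.3 -2.4] tq [ 0.02  0.62 -0.04] w 0.013743067420556351 q [-17.  12.  96.   6.  42. -12.]
needed rotvec deg [-0.05 -0.27  0.04]
```

View pics/s6.png

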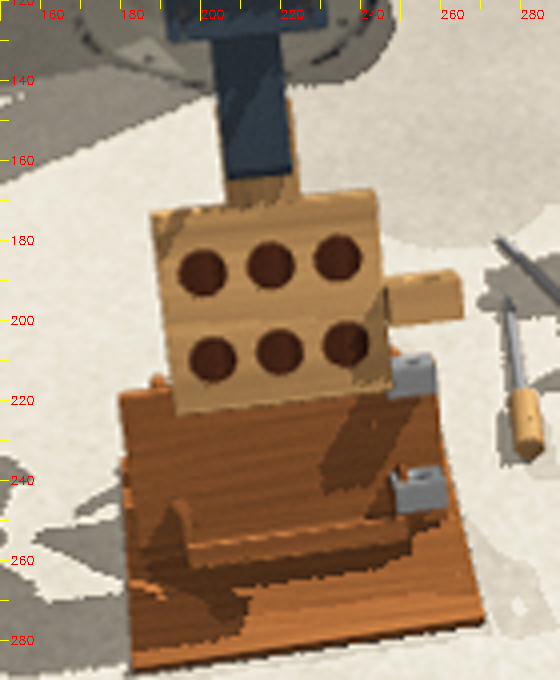

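View pics/t6.png

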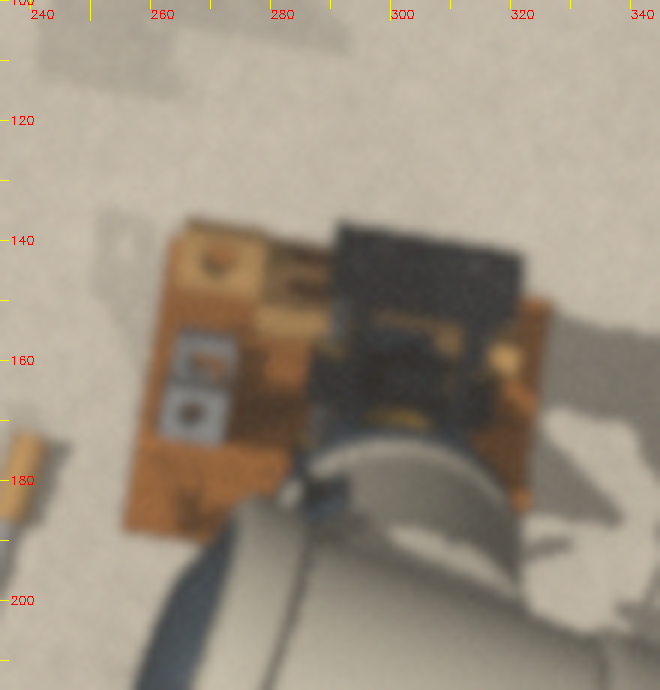

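View pics/scene1.png

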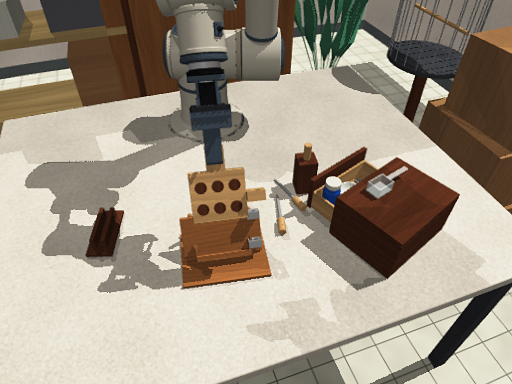

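View pics/top1.png

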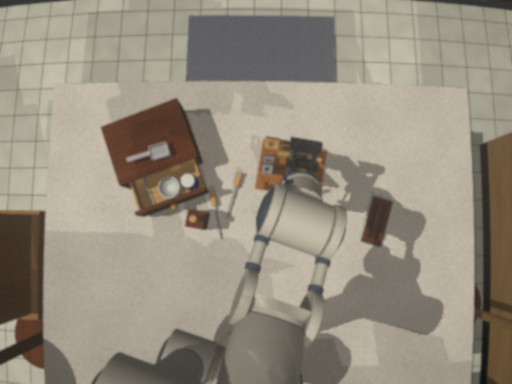

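The two look-alike pins have toppled by themselves and lie at top (218,215) and (233,200), clear of the job. Now I'll measure the held board in the scene view, comparing its slab corners with the TCP.

```bash
cat > bd.py <<'E'
from st import *
from scipy.optimize import least_squares
def boardfit(tag,P):
    im=cv2.imread(f'pics/scene{tag}.png')
    C=np.array(quad(im,P,w=2.5)); print('corners',C.round(2).tolist())
    s=sense(); M=rot(s['ee_rot']).as_matrix(); B=np.array([M[:,0],M[:,2],-M[:,1]]).T # board axes from tool
    L=np.array([[7,-60,112],[7,60,112],[7,60,0],[7,-60,0]])
    # unknown: board y, z offset of TCP in board frame; roll about board x, (x offset 0: gripped across thickness)
    def wp(p):
        Rb=B@R.from_euler('x',p[2],degrees=True).as_matrix()
        return s['position']+ (L-[0,p[0],p[1]])@Rb.T/1e3, Rb
    q=least_squares(lambda p:(proj('scene',wp(p)[0])-C).ravel(),[0,127,0])
    print('TCP in board y,z, roll:',q.x,'res',q.fun.reshape(-1,2).round(2).tolist())
    return C
if __name__=='__main__':
    boardfit('1',[(187.3,173.1),(243.2,167),(247.5,216),(193.2,223.2)])
E
python3 bd.py
```

```text
rms [(0.29, 24), (0.19, 24), (0.07, 30), (0.09, 27)]
corners [[186.97, 172.48], [243.01, 166.44], [249.0, 216.72], [192.82, 223.4]]
TCP in board y,z, roll: [ -0.8269 122.5441   0.3427] res [[-0.42, 0.11], [0.68, -0.12], [-0.68, -0.12], [0.41, 0.13]]
```

Request:
carry_out(increments=[[0, 0, 0, -1.5, 0.5, -12.4, 0], [0, 0, 0, -1.5, 0.5, -12.4, 0], [0, 0, 0, -1.5, 0.5, -12.4, 0], [0, 0, 0, -1.5, 0.5, -12.4, 0], [0, 0, 0, -1.5, 0.5, -12.4, 0], [0, 0, 0, -1.5, 0.5, -12.4, 0], [0, 0, 0, -1.5, 0.5, -12.4, 0], [0, 0, 0, -1.5, 0, -12.4, 0], [0, 0, 0, -1.5, 0, -12.4, 0], [0, 0, 0, -1, 0, -12.5, 0], [0, 0, 0, 0, 0, 0, 0], [0, 0, 0, 0, 0, 0, 0]])

```text
clock: 9.7
position: [0.6115, -0.103, 0.1757]
ee_rot: [-0.667, 0.695, 0.128, 0.236]
ft_force: [0.1, -0.5, -1.9]
gripper_width: 0.0137
```

```bash
python3 st.py 2; python3 -c "
from h import *
crop('pics/scene2.png',(165,170,285,290),6,'pics/s7.png');crop('pics/top2.png',(245,125,335,205),8,'pics/t7.png')"
```

```text
pos [ 0.6115 -0.103   0.1757] rest TCP mm [ 43.1   0.4 145.6] ft rest [-0.7 -0.5 -1.7] tq [-0.06  0.7   0.01] w 0.013694837973821164 q [-17.  21. 108.  11.  22. -18.]
needed rotvec deg [-0.01 -0.11 -0.07]
```

View pics/s7.png

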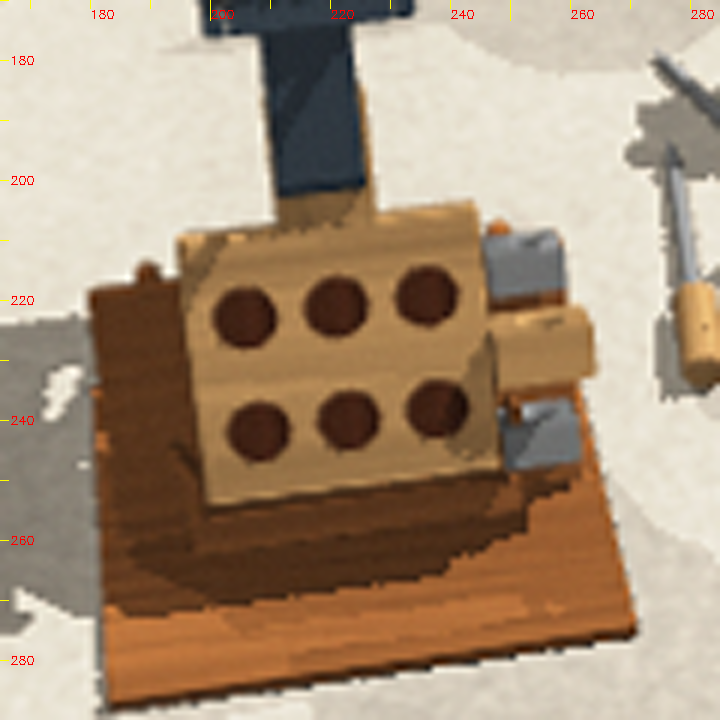

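View pics/t7.png

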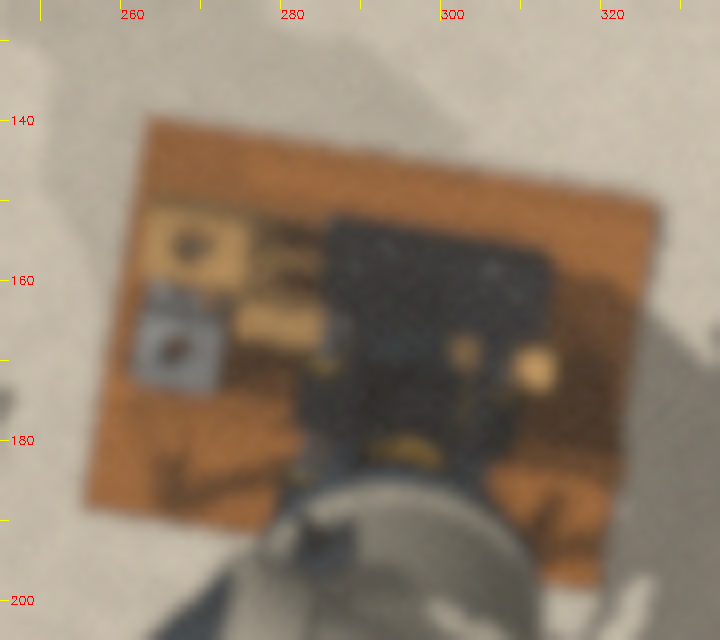

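Run:
```python
from bd import *
im=cv2.imread('pics/top2.png'); hsv=cv2.cvtColor(im,cv2.COLOR_BGR2HSV)
def dark(cx,cy,h=4.5):
    x0,y0,x1,y1=int(cx-6),int(cy-6),int(cx+7),int(cy+7)
    g=cv2.resize(im[y0:y1,x0:x1].mean(2).astype(np.float32),None,fx=8,fy=8,interpolation=cv2.INTER_CUBIC)
    yy,xx=np.mgrid[:g.shape[0],:g.shape[1]]; X=(xx+.5)/8-.5+x0; Y=(yy+.5)/8-.5+y0
    w=np.where((X-cx)**2+(Y-cy)**2<3**2,1,0); t=np.median(g[(w>0)]); k=np.clip(t-g,0,None)*w
    return np.array([(k*X).sum()/k.sum(),(k*Y).sum()/k.sum()])
hy=np.array([np.sin(np.radians(9.1)),np.cos(np.radians(9.1)),0]); hx=np.array([hy[1],-hy[0],0])
a=dark(268.3,155.1); b=dark(266.5,168.3); A=plane('top',a,.123);B=plane('top',b,.125)
print('hole px',a,b,A,B,'dy rest mm',1e3*(A-B)@hy,'dx',1e3*(A-B)@hx)
boardfit('2',[(192.9,209.1),(243,203.5),(247.2,248),(199,253.8)])
print((MR@np.array([50,80,80.7]))/1e3+O)
```

```text
hole px [268.2252 155.3925] [266.4399 168.4703] [ 0.6616 -0.028   0.123 ] [ 0.6204 -0.0229  0.125 ] dy rest mm 1.4259895353615706 dx 41.436921147201964
rms [(0.07, 21), (0.22, 31), (0.06, 35), (0.08, 30)]
corners [[193.53, 208.62], [243.76, 202.76], [249.17, 247.43], [199.31, 253.83]]
TCP in board y,z, roll: [ -1.1707 123.4388   0.4292] res [[-0.1, 0.6], [0.59, 0.16], [-0.58, -0.59], [0.06, -0.23]]
[ 0.6621 -0.0305  0.1229]
```

Request:
carry_out(increments=[[0, 0, 0, -3.5, 0.05, -2, 0], [0, 0, 0, -3.4, 0.55, -2, 0], [0, 0, 0, -3.4, 0.55, -2, 0], [0, 0, 0, -3.4, 0.55, -2, 0], [0, 0, 0, -3.4, 0.55, -2, 0], [0, 0, 0, -3.4, 0.55, -2, 0], [0, 0, 0, -3.4, 0.55, -2, 0], [0, 0, 0, 0, 0, 0, 0], [0, 0, 0, 0, 0, 0, 0]])

```text
clock: 10.55
position: [0.5861, -0.0994, 0.1617]
ee_rot: [-0.666, 0.696, 0.128, 0.236]
ft_force: [0.4, -0.3, -2.5]
gripper_width: 0.0138
```

```bash
python3 st.py
```

```text
pos [ 0.5861 -0.0994  0.1617] rest TCP mm [ 13.9  -0.1 146.4] ft rest [-0.9 -0.2 -2.4] tq [ 0.01  0.7  -0.04] w 0.013764127045017678 q [-18.  21. 112.  14.  18. -22.]
needed rotvec deg [ 0.03 -0.04 -0.05]
```

Request:
carry_out(increments=[[0, 0, 0, -1.7, 0.27, -1, 0], [0, 0, 0, -1.7, 0.27, -1, 0], [0, 0, 0, -0.85, 0.14, -0.5, 0], [0, 0, 0, 0, 0, 0, 0]])

```text
clock: 10.88
position: [0.5817, -0.0986, 0.1591]
ee_rot: [-0.666, 0.696, 0.128, 0.236]
ft_force: [0.8, -0.4, -2.5]
gripper_width: 0.0139
```

Request:
carry_out(increments=[[0, 0, 0, -0.85, 0.14, -0.5, 0], [0, 0, 0, -0.85, 0.14, -0.5, 0], [0, 0, 0, 0, 0, 0, 0]])

```text
clock: 11.13
position: [0.5811, -0.0987, 0.1588]
ee_rot: [-0.666, 0.696, 0.129, 0.237]
ft_force: [4.8, 0.6, -1.9]
gripper_width: 0.0139
```

```bash
python3 st.py 3; python3 -c "
from h import *
crop('pics/scene3.png',(165,170,285,290),6,'pics/s8.png')"
```

```text
pos [ 0.5811 -0.0987  0.1588] rest TCP mm [  8.1  -0.1 146.4] ft rest [ 3.   1.3 -3.9] tq [ 0.1  -0.36  0.43] w 0.013900669402954579 q [-18.  21. 113.  15.  17. -23.]
needed rotvec deg [ 0.08  0.07 -0.06]
```

View pics/s8.png

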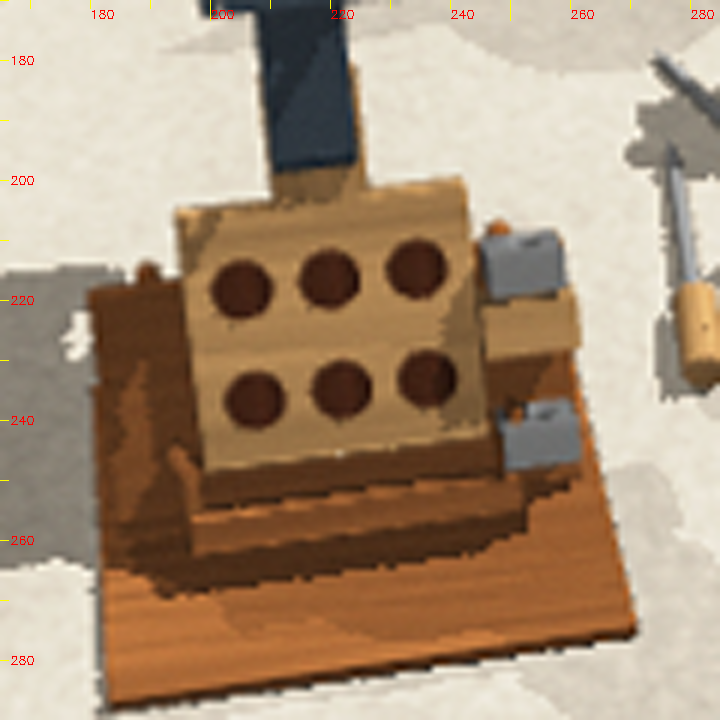

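Request:
carry_out(increments=[[0, 0, 0, 0.6, -0.1, 0.35, 0], [0, 0, 0, 1, -0.16, -1.73, 0], [0, 0, 0, 1, -0.16, -1.73, 0], [0, 0, 0, 1, -0.16, -1.73, 0], [0, 0, 0, 1, -0.16, -1.73, 0], [0, 0, 0, 1, -0.16, -1.73, 0], [0, 0, 0, 1, -0.16, -1.73, 0], [0, 0, 0, 0, 0, 0, 0]])

```text
clock: 11.9
position: [0.5873, -0.0997, 0.148]
ee_rot: [-0.666, 0.696, 0.129, 0.236]
ft_force: [6.0, -2.6, -1.5]
gripper_width: 0.0139
```

```bash
python3 st.py
```

```text
pos [ 0.5873 -0.0997  0.148 ] rest TCP mm [  8.1  -0.2 133.9] ft rest [ 4.8 -1.6 -4.5] tq [-0.49 -0.54  0.25] w 0.013853822959581189 q [-18.  22. 113.  16.  16. -24.]
needed rotvec deg [ 0.05 -0.02 -0.06]
```

Request:
carry_out(increments=[[0, 0, 0, 0.2, -0.4, 0.2, 0], [0, 0, 0, 0.5, -0.08, -0.87, 0], [0, 0, 0, 0.5, -0.08, -0.87, 0], [0, 0, 0, 0.5, -0.08, -0.87, 0], [0, 0, 0, 0.5, -0.08, -0.87, 0], [0, 0, 0, 0, 0, 0, 0]])

```text
clock: 12.4
position: [0.5892, -0.1003, 0.1448]
ee_rot: [-0.666, 0.696, 0.128, 0.236]
ft_force: [4.2, -2.7, -2.2]
gripper_width: 0.0139
```

```bash
python3 st.py
```

```text
pos [ 0.5892 -0.1003  0.1448] rest TCP mm [  8.2  -0.4 130.2] ft rest [ 2.9 -2.  -4.2] tq [-0.44 -0.31  0.16] w 0.013900612335039454 q [-18.  23. 113.  17.  16. -24.]
needed rotvec deg [ 0.04 -0.04 -0.06]
```

Request:
carry_out(increments=[[0, 0, 0, 0.4, -0.48, -0.87, 0], [0, 0, 0, 0.5, -0.08, -0.87, 0], [0, 0, 0, 0.5, -0.08, -0.87, 0], [0, 0, 0, 0, 0, 0, 0]])

```text
clock: 12.73
position: [0.5906, -0.1009, 0.1422]
ee_rot: [-0.666, 0.696, 0.128, 0.236]
ft_force: [4.0, -0.7, -1.8]
gripper_width: 0.014
```

```bash
python3 st.py 4; python3 -c "
from h import *
crop('pics/scene4.png',(165,170,285,290),6,'pics/s9.png')"
```

```text
pos [ 0.5906 -0.1009  0.1422] rest TCP mm [  8.2  -0.9 127.2] ft rest [ 2.6 -0.1 -3.6] tq [-0.51 -0.34  0.17] w 0.013963202424975955 q [-18.  23. 113.  17.  15. -24.]
needed rotvec deg [ 0.04 -0.03 -0.05]
```

View pics/s9.png

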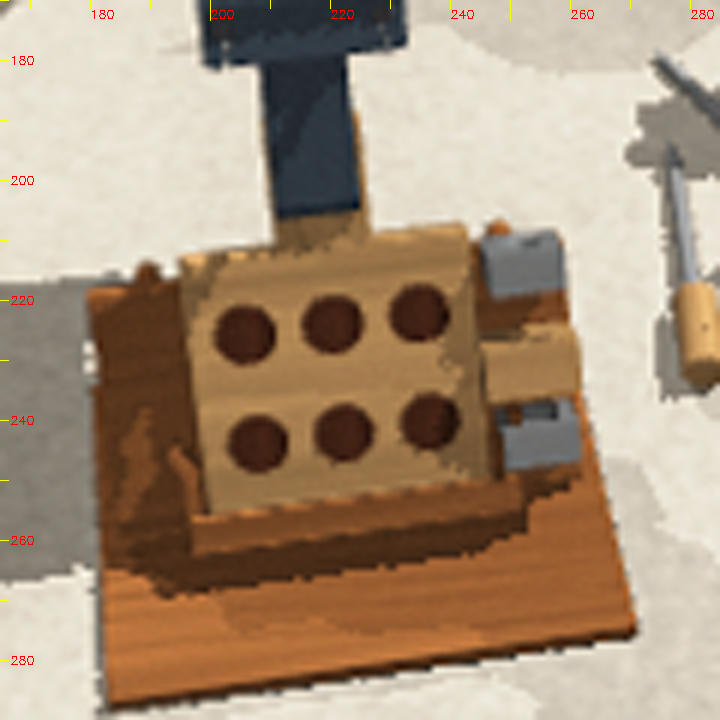

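Nearly seated: the lower edge is just behind the upstand. I'll continue until the ledge pushes back.

Request:
carry_out(increments=[[0, 0, 0, 0.5, -0.08, -0.87, 0], [0, 0, 0, 0.5, -0.08, -0.87, 0], [0, 0, 0, 0.5, -0.08, -0.87, 0], [0, 0, 0, 0, 0, 0, 0]])

```text
clock: 13.17
position: [0.5915, -0.1012, 0.1407]
ee_rot: [-0.666, 0.696, 0.129, 0.236]
ft_force: [-16.1, -2.8, 25.8]
gripper_width: 0.0139
```

```bash
python3 st.py
```

```text
pos [ 0.5915 -0.1012  0.1407] rest TCP mm [  8.2  -1.  125.3] ft rest [-0.5 -5.3 30.1] tq [-0.73  0.56 -0.14] w 0.013858072879592117 q [-18.  23. 113.  17.  15. -25.]
needed rotvec deg [ 0.06  0.02 -0.05]
```

Request:
carry_out(increments=[[0, 0, 0, -0.4, 0.06, 0.7, 0], [0, 0, 0, 0, 0, 0, 0], [0, 0, 0, 0, 0, 0, 0.4], [0, 0, 0, 0, 0, 0, 0.4], [0, 0, 0, 0, 0, 0, 0.4], [0, 0, 0, 0, 0, 0, 0.4], [0, 0, 0, 0, 0, 0, 0.4], [0, 0, 0, 0, 0, 0, 0.4], [0, 0, 0, 0, 0, 0, 0.4], [0, 0, 0, 0, 0, 0, 0.4]])

```text
clock: 14.0
position: [0.5916, -0.101, 0.1404]
ee_rot: [-0.666, 0.696, 0.129, 0.236]
ft_force: [0.1, 0.5, 0.2]
gripper_width: 0.0367
```

Request:
carry_out(increments=[[0, 0, 0, -4.9, 0.8, 8.7, 0.4], [0, 0, 0, -4.9, 0.8, 8.7, 0.4], [0, 0, 0, -7.4, 1.2, 13, 0.4], [0, 0, 0, -9.9, 1.6, 17.3, 0.4], [0, 0, 0, -9.9, 1.6, 17.3, 0.4], [0, 0, 0, -9.9, 1.6, 17.3, 0.4], [0, 0, 0, -9.9, 1.6, 17.3, 0.4], [0, 0, 0, -9.9, 1.6, 17.3, 0.4]])

```text
clock: 14.67
position: [0.5237, -0.0901, 0.2591]
ee_rot: [-0.666, 0.696, 0.129, 0.236]
ft_force: [0.2, -0.4, -0.0]
gripper_width: 0.036
```

```bash
python3 st.py 5; python3 -c "
from h import *
crop('pics/scene5.png',(165,170,285,290),6,'pics/s10.png');crop('pics/top5.png',(245,125,335,205),8,'pics/t10.png')"
```

```text
pos [ 0.5237 -0.0901  0.2591] rest TCP mm [  7.9  -0.8 262.2] ft rest [ 0.2 -0.3 -0.2] tq [-0.02  0.41  0.01] w 0.036008115392077586 q [-20.   6. 112.  10.  33. -18.]
needed rotvec deg [ 0.08 -0.   -0.04]
```

View pics/s10.png

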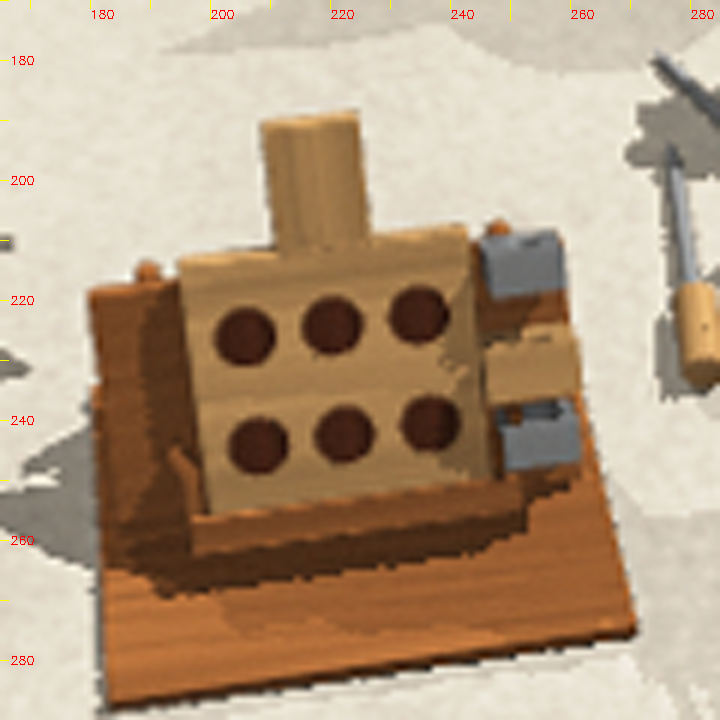

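View pics/t10.png

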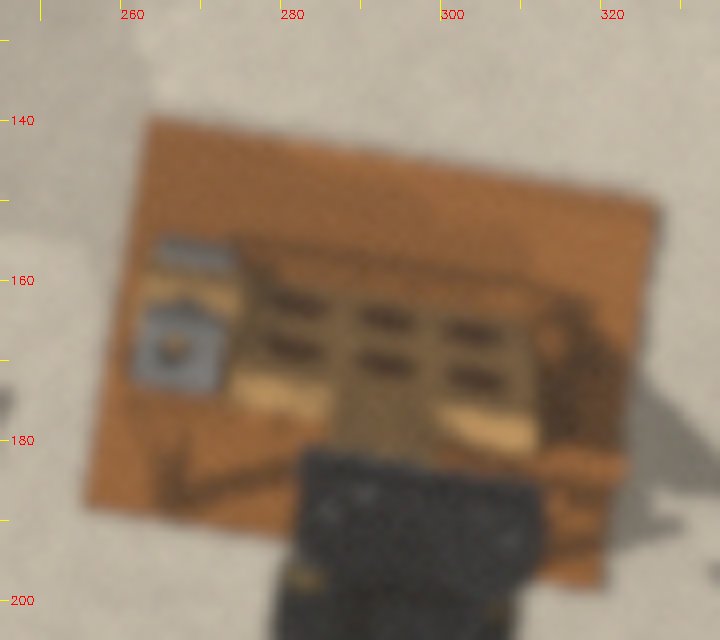

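Board seated: the lower edge is behind the upstand (scene 199–249, 255–250), it lies flat, and the tab is between the eyes. Contact was at the expected depth. Now to the pin.

Request:
carry_out(increments=[[0, 0, 0, -4, 5, 5, 0.5], [0.95, 5.92, 0, -4, 22, 1, 0.5], [0.95, 5.92, 0, -4, 22, 1, 0.5], [0.95, 5.92, 0, -4, 22, 1, 0.5], [0.95, 5.92, 0, -4, 22, 1, 0.5], [0.95, 5.92, 0, -4, 22, 1, 0.5], [0, 0, 0, -4, 22, 1, 0.5], [0, 0, 0, -4, 22, 1, 0.5], [0, 0, 0, -4, 22, 1, 0.5], [0, 0, 0, -4, 22, 1, 0.5], [0, 0, 0, -4, 22, 1, 0.5], [0, 0, 0, -4, 22, 1, 0.5], [0, 0, 0, -4, 22, 1, 0.5], [0, 0, 0, -8, 18, 0, 0.5], [0, 0, 0, 0, 0, 0, 0.5], [0, 0, 0, 0, 0, 0, 0.5], [0, 0, 0, 0, 0, 0, 0.5]])

```text
clock: 16.18
position: [0.4647, 0.1964, 0.2742]
ee_rot: [-0.705, 0.705, -0.056, 0.055]
ft_force: [1.1, -0.9, 0.0]
gripper_width: 0.0455
```

```bash
python3 st.py 6; python3 -c "
from h import *
print(sense()['ee_rot'])
crop('pics/scene6.png',(230,90,380,240),5,'pics/s11.png')"
```

```text
pos [0.4647 0.1964 0.2742] rest TCP mm [-74.2 272.8 327.1] ft rest [ 1.  -0.8 -0.6] tq [-0.06 -0.01  0.01] w 0.045501238541243674 q [16. 15. 89. -0. 76. 25.]
needed rotvec deg [ -4.68 -29.65  -0.06]
[-0.70471634  0.70506088 -0.05601366  0.05591527]
```

View pics/s11.png

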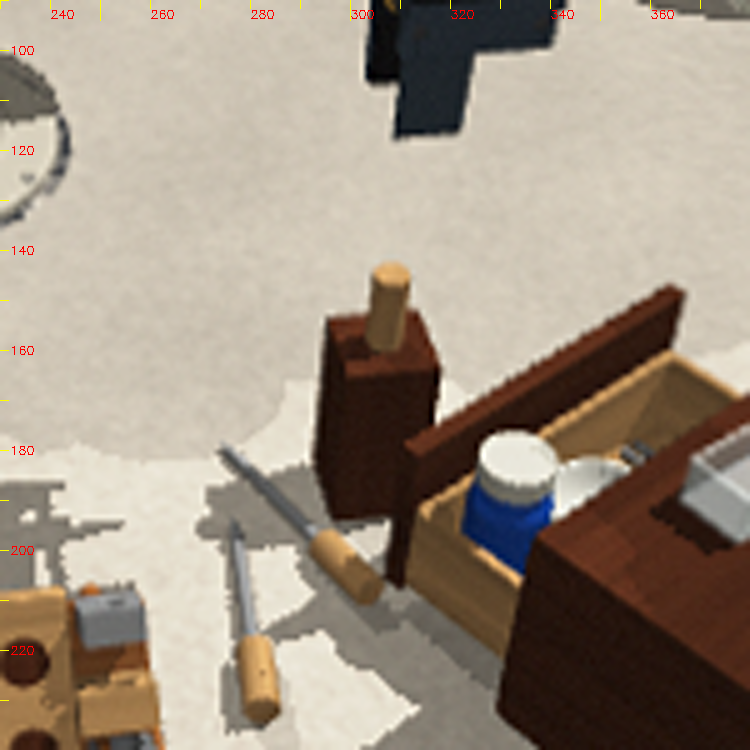

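Request:
carry_out(increments=[[0, 0, 0, -1.1, 0.4, -10, 0.5], [0, 0, 0, 0, 0, -18, 0.5], [0, 0, 0, 0, 0, -18, 0.5], [0, 0, 0, 0, 0, -18, 0.5], [0, 0, 0, 0, 0, -18, 0.5], [0, 0, 0, 0, 0, -18, 0.5], [0, 0, 0, 0, 0, -18, 0.5], [0, 0, 0, 0, 0, -16, 0.5], [0, 0, 0, 0, 0, -10, 0.5], [0, 0, 0, 0, 0, -4, 0.5], [0, 0, 0, 0, 0, 0, 0.5]])

```text
clock: 17.2
position: [0.4636, 0.1965, 0.1257]
ee_rot: [-0.705, 0.705, -0.056, 0.055]
ft_force: [-0.9, -0.5, -0.5]
gripper_width: 0.0454
```

Request:
carry_out(increments=[[0, 0, 0, 0, 0, 0, 0], [0, 0, 0, 0, 0, 0, 0], [0, 0, 0, 0, 0, 0, 0], [0, 0, 0, 0, 0, 0, 0], [0, 0, 0, 0, 0, 0, 0], [0, 0, 0, 0, 0, 0, 0], [0, 0, 0, 0, 0, 0, 0], [0, 0, 0, 0, 0, 0, 0], [0, 0, 0, 0, 0, 0, 0]])

```text
clock: 17.95
position: [0.4642, 0.1973, 0.1269]
ee_rot: [0.705, -0.705, 0.055, -0.056]
ft_force: [-0.4, -0.2, 6.0]
gripper_width: 0.0211
```

```bash
python3 st.py
```

```text
pos [0.4642 0.1973 0.1269] rest TCP mm [-148.4  273.6  199.9] ft rest [ 2.7 -0.3  5.4] tq [-0.18  0.19 -0.06] w 0.02114973213604103 q [ 16.  25. 100.  -0.  55.  25.]
needed rotvec deg [ -4.74 -29.56  -0.08]
```

Request:
carry_out(increments=[[0, 0, 0, 0, 0, 5, 0], [0, 0, 0, 0, 0, 10, 0], [0, 0, 0, 0, 0, 15, 0], [0, 0, 0, 0, 0, 20, 0], [0, 0, 0, 0, 0, 20, 0], [0, 0, 0, 0, 0, 20, 0], [0, 0, 0, 0, 0, 20, 0], [0, 0, 0, 0, 0, 20, 0], [0, 0, 0, 0, 0, 20, 0], [0, 0, 0, 0, 0, 20, 0], [0, 0, 0, 0, 0, 10, 0], [0, 0, 0, 0, 0, 0, 0]])

```text
clock: 18.95
position: [0.4646, 0.1975, 0.3084]
ee_rot: [0.705, -0.704, 0.054, -0.057]
ft_force: [0.3, 0.8, -0.6]
gripper_width: 0.0215
```

```bash
python3 st.py 7; python3 -c "
from h import *
crop('pics/scene7.png',(260,50,360,200),5,'pics/s12.png')"
```

```text
pos [0.4646 0.1975 0.3084] rest TCP mm [-57.4 273.8 356.9] ft rest [-0.2  0.9 -0.7] tq [-0.09  0.06 -0.05] w 0.021469916814736402 q [16. 13. 85.  0. 81. 25.]
needed rotvec deg [ -4.78 -29.44  -0.1 ]
```

View pics/s12.png

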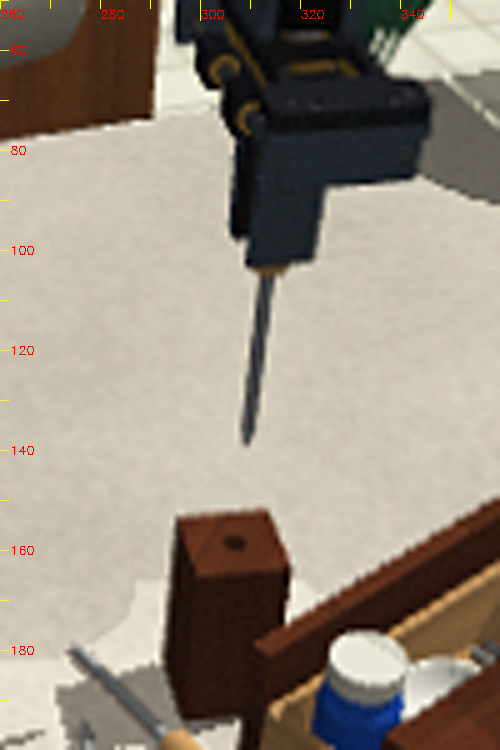

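Run:
```python
from st import *
s=sense();p=s['position'];M=rot(s['ee_rot']).as_matrix();d=M[:,1]
for k in(10,60,122): print(k,proj('scene',p+d*k/1e3),proj('top',p+d*k/1e3))
im=cv2.imread('pics/top7.png'); crop('pics/top7.png',(170,190,240,240),10,'pics/t12.png')
```

```text
10 [[312.8013 104.1088]] [[183.9904 217.1449]]
60 [[310.7609 120.4175]] [[187.1743 217.6303]]
122 [[308.3972 139.2213]] [[190.7649 218.1769]]
```

View pics/t12.png

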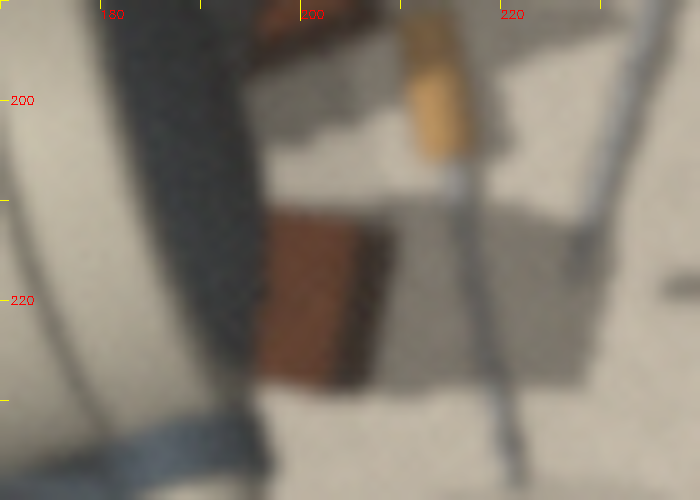

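Request:
carry_out(increments=[[0, 0, 0, 3.5, -8.5, 0, 0], [0, 0, 0, 7, -17, 0, 0], [0, 0, 0, 7, -17, 0, 0], [-0.96, -5.9, 0, 7, -17, 0, 0], [-0.96, -5.9, 0, 7, -17, 0, 0], [-0.96, -5.9, 0, 7, -17, 0, 0], [-0.96, -5.9, 0, 7, -17, 0, 0], [-0.96, -5.9, 0, 7, -17, 0, 0], [0, 0, 0, 7, -17, 0, 0], [0, 0, 0, 7, -17, 0, 0], [0, 0, 0, 7, -17, 0, 0], [0, 0, 0, 7, -17, 0, 0], [0, 0, 0, 3, -13.5, -15, 0], [0, 0, 0, 0, 0, -15, 0], [0, 0, 0, 0, 0, -10, 0], [0, 0, 0, 0, 0, 0, 0], [0, 0, 0, 0, 0, 0, 0]])

```text
clock: 20.47
position: [0.5466, -0.0122, 0.2652]
ee_rot: [-0.666, 0.696, 0.127, 0.235]
ft_force: [-0.8, -0.6, -0.5]
gripper_width: 0.0217
```

```bash
python3 st.py 8; python3 -c "
from h import *
crop('pics/scene8.png',(215,130,285,260),6,'pics/s13.png');crop('pics/top8.png',(240,130,330,205),8,'pics/t13.png')
s=sense();p=s['position'];d=rot(s['ee_rot']).as_matrix()[:,1]
for k in(20,122): print(k,proj('scene',p+d*k/1e3),proj('top',p+d*k/1e3))
"
```

```text
pos [ 0.5466 -0.0122  0.2652] rest TCP mm [ 19.9  79.7 262.4] ft rest [-0.9 -0.7 -0. ] tq [-0.06  0.41  0.01] w 0.021731915472431963 q [ -7.   8. 109.  -2.  34.   4.]
needed rotvec deg [ 0.09 -0.28 -0.03]
20 [[246.71777732 155.3378556 ]] [[263.68758305 184.69381264]]
122 [[250.11855624 196.67928346]] [[266.23788453 171.06948305]]
```

View pics/s13.png

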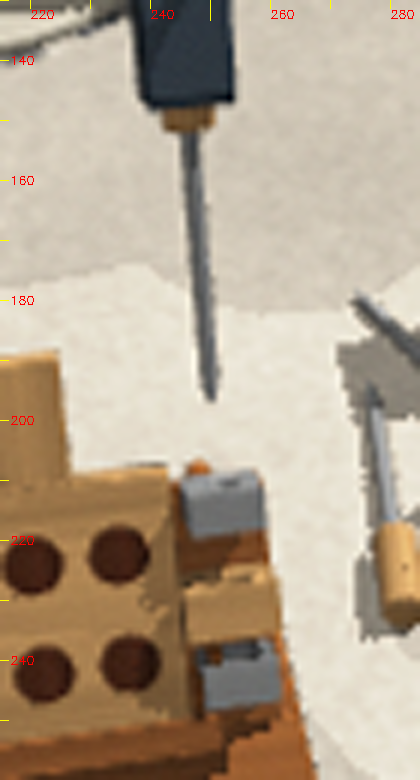

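View pics/t13.png

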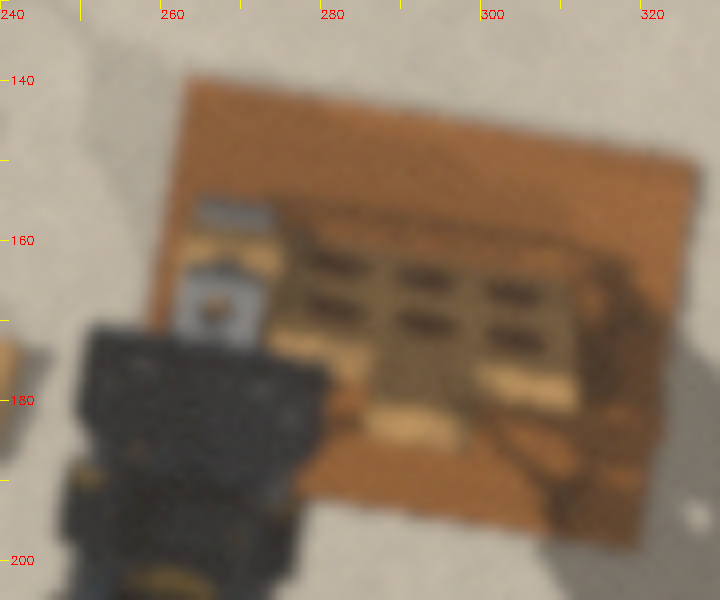

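Request:
carry_out(increments=[[0.09, -0.28, 0, 1.5, 0.1, -5.8, 0], [0, 0, 0, 1.5, 0.1, -5.8, 0], [0, 0, 0, 1.6, 0.2, -5.9, 0], [0, 0, 0, 0, 0, 0, 0], [0, 0, 0, 0, 0, 0, 0]])

```text
clock: 20.98
position: [0.5518, -0.0113, 0.2483]
ee_rot: [-0.666, 0.695, 0.129, 0.237]
ft_force: [-0.2, 0.2, -0.2]
gripper_width: 0.0207
```

```bash
python3 st.py 9; python3 -c "
from h import *
crop('pics/scene9.png',(225,150,275,245),8,'pics/s14.png')
from st import *
s=sense();p=s['position'];d=rot(s['ee_rot']).as_matrix()[:,1]
for k in(20,122): print(k,proj('scene',p+d*k/1e3),proj('top',p+d*k/1e3))
for L in ([15,80.8,104],[28,64,104],[28,96,104],[0,64,104],[0,96,104]): print(L,proj('scene',O+MR@np.array(L)/1e3))
"
```

```text
pos [ 0.5518 -0.0113  0.2483] rest TCP mm [ 15.8  81.5 245.3] ft rest [-0.3  0.2 -0.1] tq [-0.07  0.46  0.03] w 0.020665783056908762 q [ -7.   9. 110.  -2.  30.   4.]
needed rotvec deg [-0.01  0.1  -0.06]
20 [[247.6074 162.2296]] [[263.4135 183.6941]]
122 [[251.0663 203.0197]] [[265.8991 170.1861]]
[15, 80.8, 104] [[251.317  210.4958]]
[28, 64, 104] [[245.274  212.7817]]
[28, 96, 104] [[258.1646 211.244 ]]
[0, 64, 104] [[243.8912 209.6178]]
[0, 96, 104] [[256.4322 208.1361]]
```

View pics/s14.png

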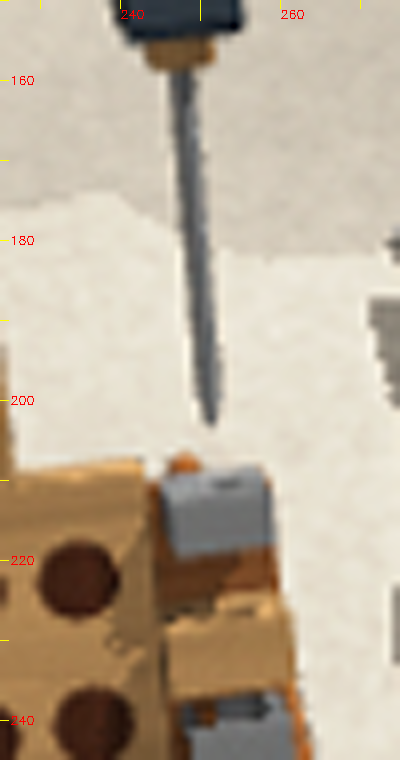

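Request:
carry_out(increments=[[0, 0, 0, 1.48, -0.24, -2.6, 0], [0, 0, 0, 1.48, -0.24, -2.6, 0], [0, 0, 0, 1.48, -0.24, -2.6, 0], [0, 0, 0, 1.48, -0.24, -2.6, 0], [0, 0, 0, 1.48, -0.24, -2.6, 0], [0, 0, 0, 1.48, -0.24, -2.6, 0], [0, 0, 0, 0, 0, 0, 0], [0, 0, 0, 0, 0, 0, 0]])

```text
clock: 21.75
position: [0.5608, -0.0129, 0.233]
ee_rot: [-0.666, 0.695, 0.129, 0.237]
ft_force: [0.2, 0.1, -0.5]
gripper_width: 0.0214
```

```bash
python3 st.py a; python3 -c "
from h import *
crop('pics/scenea.png',(225,180,275,245),12,'pics/s15.png')"
```

```text
pos [ 0.5608 -0.0129  0.233 ] rest TCP mm [ 16.   81.3 227.5] ft rest [-0.1  0.2 -0.5] tq [-0.02  0.48 -0.  ] w 0.02142193152755985 q [ -7.  11. 111.  -3.  28.   4.]
needed rotvec deg [-0.01  0.12 -0.04]
```

View pics/s15.png

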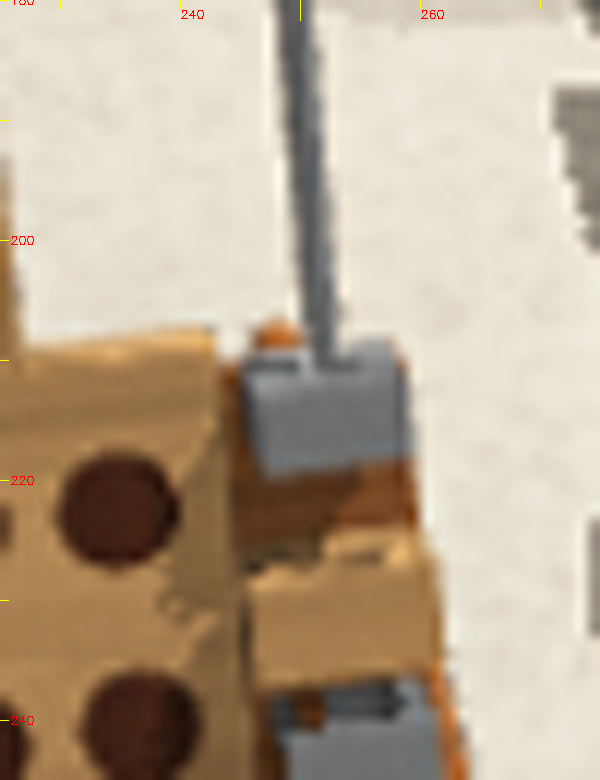

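Request:
carry_out(increments=[[0, 0, 0, 0.99, -0.16, -1.73, 0], [0, 0, 0, 0.99, -0.16, -1.73, 0], [0, 0, 0, 0.99, -0.16, -1.73, 0], [0, 0, 0, 0.99, -0.16, -1.73, 0], [0, 0, 0, 0, 0, 0, 0]])

```text
clock: 22.27
position: [0.5648, -0.0135, 0.2259]
ee_rot: [-0.666, 0.695, 0.129, 0.237]
ft_force: [-1.3, -0.2, -1.0]
gripper_width: 0.0212
```

```bash
python3 st.py
```

```text
pos [ 0.5648 -0.0135  0.2259] rest TCP mm [ 16.   81.3 219.3] ft rest [-1.6 -0.4 -0.2] tq [-0.04  0.46  0.  ] w 0.021184161214587126 q [ -7.  12. 111.  -3.  27.   4.]
needed rotvec deg [-0.01  0.12 -0.04]
```

Request:
carry_out(increments=[[0, 0.1, 0, 0.3, -0.05, -2.1, 0], [0, 0, 0, 0.99, -0.16, -1.73, 0], [0, 0, 0, 0.99, -0.16, -1.73, 0], [0, 0, 0, 0.99, -0.16, -1.73, 0], [0, 0, 0, 0.99, -0.16, -1.73, 0], [0, 0, 0, 0.99, -0.16, -1.73, 0], [0, 0, 0, 0, 0, 0, 0]])

```text
clock: 22.85
position: [0.5701, -0.0144, 0.2152]
ee_rot: [-0.666, 0.695, 0.129, 0.237]
ft_force: [-0.5, -0.2, -0.9]
gripper_width: 0.0216
```

```bash
python3 st.py
```

```text
pos [ 0.5701 -0.0144  0.2152] rest TCP mm [ 15.3  81.3 207.4] ft rest [-0.8 -0.3 -0.6] tq [-0.05  0.44 -0.02] w 0.021640699307750345 q [ -7.  14. 111.  -3.  25.   4.]
needed rotvec deg [-0.    0.03 -0.04]
```

Request:
carry_out(increments=[[0, 0, 0, 1.48, -0.24, -2.6, 0], [0, 0, 0, 1.48, -0.24, -2.6, 0], [0, 0, 0, 1.48, -0.24, -2.6, 0], [0, 0, 0, 1.48, -0.24, -2.6, 0], [0, 0, 0, 1.48, -0.24, -2.6, 0], [0, 0, 0, 1.48, -0.24, -2.6, 0], [0, 0, 0, 1.48, -0.24, -2.6, 0], [0, 0, 0, 0, 0, 0, 0]])

```text
clock: 23.52
position: [0.5805, -0.0161, 0.1968]
ee_rot: [-0.666, 0.695, 0.129, 0.237]
ft_force: [0.3, -0.5, -1.0]
gripper_width: 0.0213
```

```bash
python3 st.py b; python3 -c "
from h import *
crop('pics/sceneb.png',(225,180,275,245),12,'pics/s16.png')"
```

```text
pos [ 0.5805 -0.0161  0.1968] rest TCP mm [ 15.2  81.3 186.2] ft rest [-0.2 -0.4 -1.1] tq [-0.01  0.42  0.02] w 0.021294104831929356 q [ -7.  16. 111.  -3.  23.   5.]
needed rotvec deg [-0.01  0.02 -0.04]
```

View pics/s16.png

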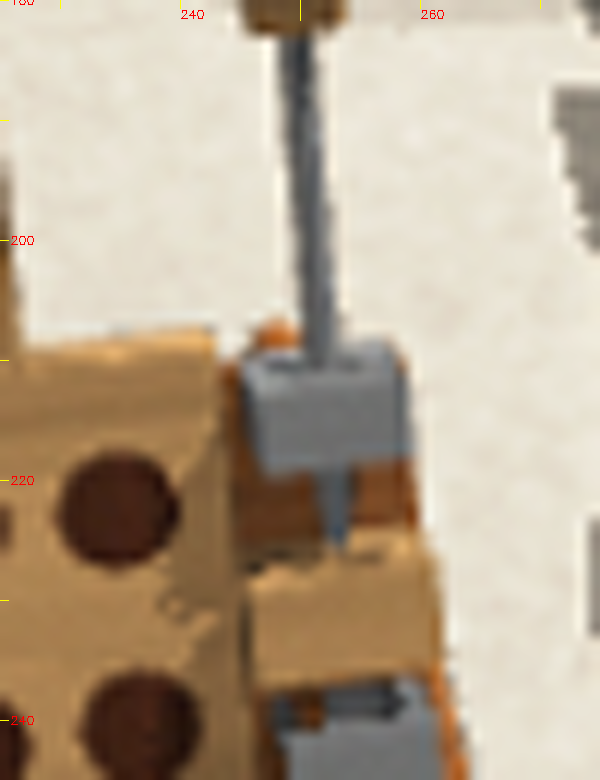

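The pin is through the upper eye, tip at scene (252.5,225), heading into the tab hole with its dark mouth at about (251–256,226).

Request:
carry_out(increments=[[0, 0, 0, 1.05, 0.1, -1.73, 0], [0, 0, 0, 1.05, 0.1, -1.73, 0], [0, 0, 0, 0.99, -0.16, -1.73, 0], [0, 0, 0, 0.99, -0.16, -1.73, 0], [0, 0, 0, 0.99, -0.16, -1.73, 0], [0, 0, 0, 0.99, -0.16, -1.73, 0], [0, 0, 0, 0.99, -0.16, -1.73, 0], [0, 0, 0, 0, 0, 0, 0]])

```text
clock: 24.28
position: [0.5875, -0.0167, 0.1849]
ee_rot: [-0.666, 0.695, 0.129, 0.237]
ft_force: [-0.2, 0.4, -1.6]
gripper_width: 0.0211
```

```bash
python3 st.py
```

```text
pos [ 0.5875 -0.0167  0.1849] rest TCP mm [ 15.3  81.8 172.3] ft rest [-1.   0.3 -1.2] tq [-0.06  0.48  0.05] w 0.021108768447422956 q [ -7.  18. 111.  -3.  21.   5.]
needed rotvec deg [-0.    0.03 -0.04]
```

Request:
carry_out(increments=[[0, 0, 0, 1.48, -0.24, -2.6, 0], [0, 0, 0, 1.48, -0.24, -2.6, 0], [0, 0, 0, 1.48, -0.24, -2.6, 0], [0, 0, 0, 1.48, -0.24, -2.6, 0], [0, 0, 0, 1.48, -0.24, -2.6, 0], [0, 0, 0, 1.48, -0.24, -2.6, 0], [0, 0, 0, 0, 0, 0, 0]])

```text
clock: 24.87
position: [0.5964, -0.0181, 0.1691]
ee_rot: [-0.666, 0.695, 0.129, 0.237]
ft_force: [0.9, 0.3, -1.6]
gripper_width: 0.0215
```

```bash
python3 st.py c; python3 -c "
from h import *
crop('pics/scenec.png',(225,190,275,255),12,'pics/s17.png')"
```

```text
pos [ 0.5964 -0.0181  0.1691] rest TCP mm [ 15.2  81.8 154.1] ft rest [-0.1  0.5 -1.8] tq [-0.02  0.44 -0.02] w 0.021457685854422343 q [ -7.  20. 111.  -3.  19.   5.]
needed rotvec deg [-0.01  0.02 -0.04]
```

View pics/s17.png

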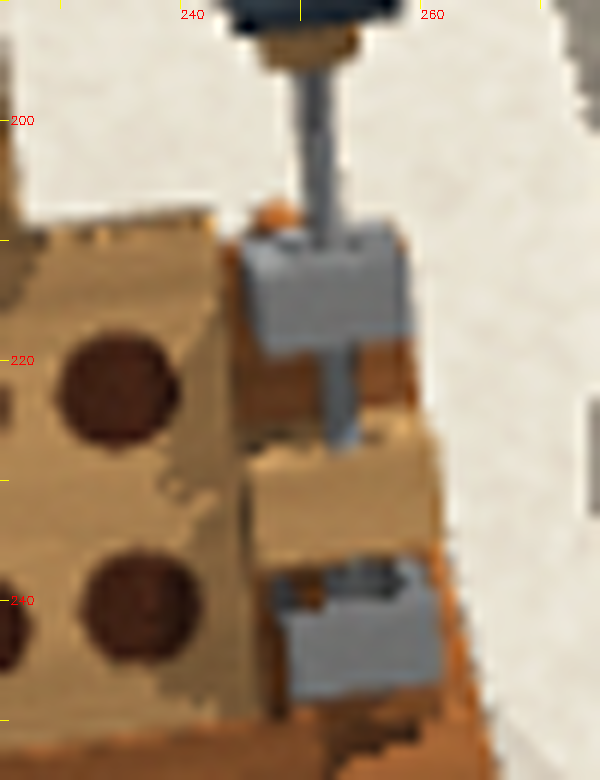

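Through the tab and free of force. On towards the lower eye.

Request:
carry_out(increments=[[0, 0, 0, 0.99, -0.16, -1.73, 0], [0, 0, 0, 0.99, -0.16, -1.73, 0], [0, 0, 0, 0.99, -0.16, -1.73, 0], [0, 0, 0, 0.99, -0.16, -1.73, 0], [0, 0, 0, 0.99, -0.16, -1.73, 0], [0, 0, 0, 0, 0, 0, 0]])

```text
clock: 25.47
position: [0.6013, -0.0189, 0.1607]
ee_rot: [-0.666, 0.695, 0.129, 0.237]
ft_force: [0.5, -0.1, -2.0]
gripper_width: 0.0216
```

```bash
python3 st.py
```

```text
pos [ 0.6013 -0.0189  0.1607] rest TCP mm [ 15.4  81.8 144.3] ft rest [-0.5 -0.  -2. ] tq [-0.01  0.48  0.02] w 0.021563823738468227 q [ -7.  21. 111.  -4.  18.   5.]
needed rotvec deg [-0.01  0.03 -0.04]
```

Request:
carry_out(increments=[[0, 0, 0, 0.99, -0.16, -1.73, 0], [0, 0, 0, 0.99, -0.16, -1.73, 0], [0, 0, 0, 0.99, -0.16, -1.73, 0], [0, 0, 0, 0.99, -0.16, -1.73, 0], [0, 0, 0, 0.99, -0.16, -1.73, 0], [0, 0, 0, 0.99, -0.16, -1.73, 0], [0, 0, 0, 0.99, -0.16, -1.73, 0], [0, 0, 0, 0.99, -0.16, -1.73, 0], [0, 0, 0, 0.99, -0.16, -1.73, 0], [0, 0, 0, 0.99, -0.16, -1.73, 0], [0, 0, 0, 0.99, -0.16, -1.73, 0], [0, 0, 0, 0, 0, 0, 0]])

```text
clock: 26.47
position: [0.6122, -0.0206, 0.1417]
ee_rot: [-0.666, 0.695, 0.129, 0.237]
ft_force: [-0.6, -0.8, -1.2]
gripper_width: 0.0211
```

```bash
python3 st.py d
```

```text
pos [ 0.6122 -0.0206  0.1417] rest TCP mm [ 15.4  81.8 122.4] ft rest [-1.  -0.9 -0.8] tq [-0.07  0.52 -0.09] w 0.02114321048582431 q [ -7.  24. 111.  -4.  15.   6.]
needed rotvec deg [-0.01  0.04 -0.04]
```

Request:
carry_out(increments=[[0, 0, 0, 0.99, -0.16, -1.73, 0], [0, 0, 0, 0.99, -0.16, -1.73, 0], [0, 0, 0, 0.99, -0.16, -1.73, 0], [0, 0, 0, 0, 0, 0, 0]])

```text
clock: 26.9
position: [0.6152, -0.0212, 0.1365]
ee_rot: [-0.666, 0.695, 0.129, 0.237]
ft_force: [-1.2, -0.4, -1.2]
gripper_width: 0.0211
```

```bash
python3 st.py e; python3 -c "
from h import *
crop('pics/scenee.png',(225,160,285,255),8,'pics/s18.png')"
```

```text
pos [ 0.6152 -0.0212  0.1365] rest TCP mm [ 15.4  81.8 116.3] ft rest [-1.6 -0.6 -0.5] tq [ 0.01  0.47 -0.01] w 0.0211438104071878 q [ -7.  25. 111.  -4.  15.   6.]
needed rotvec deg [-0.01  0.04 -0.04]
```

View pics/s18.png

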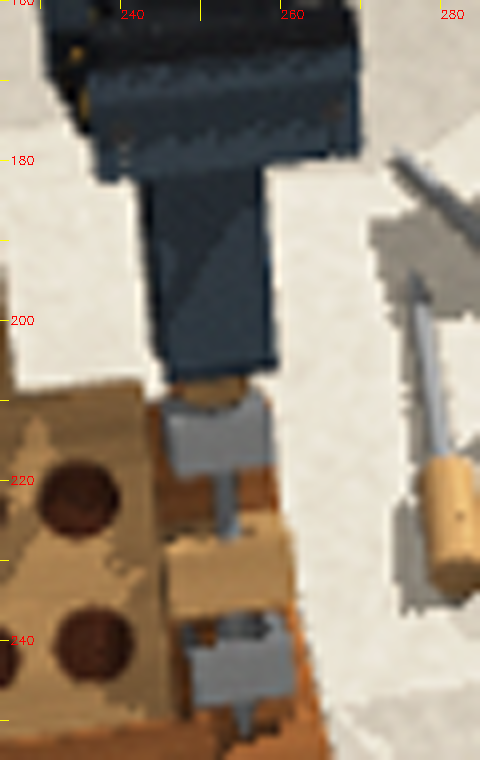

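Request:
carry_out(increments=[[0, 0, 0, 0.5, -0.08, -0.87, 0], [0, 0, 0, 0.5, -0.08, -0.87, 0], [0, 0, 0, 0, 0, 0, 0]])

```text
clock: 27.25
position: [0.6162, -0.0213, 0.135]
ee_rot: [-0.666, 0.695, 0.129, 0.237]
ft_force: [0.8, -0.5, 0.4]
gripper_width: 0.0217
```

Request:
carry_out(increments=[[0, 0, 0, 0.5, -0.08, -0.87, 0], [0, 0, 0, 0.25, -0.04, -0.43, 0], [0, 0, 0, 0, 0, 0, 0]])

```text
clock: 27.5
position: [0.6165, -0.0214, 0.1347]
ee_rot: [-0.666, 0.695, 0.129, 0.237]
ft_force: [-14.8, 1.1, 23.3]
gripper_width: 0.0213
```

```bash
python3 st.py
```

```text
pos [ 0.6165 -0.0214  0.1347] rest TCP mm [ 15.7  81.8 114.2] ft rest [-1.1 -1.3 27.6] tq [-0.13  0.84 -0.13] w 0.021345035483731713 q [ -7.  25. 111.  -4.  14.   6.]
needed rotvec deg [ 0.01  0.11 -0.05]
```

Head down on the eye (28 N at the expected z of 114). I'll ease off, open and withdraw along the slope.

Request:
carry_out(increments=[[0, 0, 0, -0.35, 0.06, 0.6, 0], [0, 0, 0, 0, 0, 0, 0], [0, 0, 0, 0, 0, 0, 0.45], [0, 0, 0, 0, 0, 0, 0.45], [0, 0, 0, 0, 0, 0, 0.45], [0, 0, 0, 0, 0, 0, 0.45], [0, 0, 0, 0, 0, 0, 0.45], [0, 0, 0, 0, 0, 0, 0.45], [0, 0, 0, 0, 0, 0, 0.45], [0, 0, 0, 0, 0, 0, 0.45]])

```text
clock: 28.33
position: [0.6165, -0.0213, 0.1344]
ee_rot: [-0.666, 0.695, 0.129, 0.237]
ft_force: [-0.9, 0.0, 0.4]
gripper_width: 0.041
```

Request:
carry_out(increments=[[0, 0, 0, -2.5, 0.4, 4.3, 0.45], [0, 0, 0, -4.9, 0.8, 8.7, 0.45], [0, 0, 0, -7.4, 1.2, 13, 0.45], [0, 0, 0, -9.9, 1.6, 17.3, 0.45], [0, 0, 0, -9.9, 1.6, 17.3, 0.45], [0, 0, 0, -9.9, 1.6, 17.3, 0.45], [0, 0, 0, -9.9, 1.6, 17.3, 0.45], [0, 0, 0, -12, 2, 20, 0.45], [0, 0, 0, -20, 2, 20, 0.45], [0, 0, 0, -20, 2, 20, 0.45], [0, 0, 0, -20, 2, 10, 0.45], [0, 0, 0, -20, 2, 0, 0.45], [0, 0, 0, 0, 0, 0, 0.45], [0, 0, 0, 0, 0, 0, 0.45]])

```text
clock: 29.5
position: [0.4692, -0.0024, 0.3005]
ee_rot: [-0.666, 0.695, 0.129, 0.237]
ft_force: [1.2, 0.1, 0.2]
gripper_width: 0.0412
```

```bash
python3 st.py f; python3 -c "
from h import *
crop('pics/scenef.png',(170,180,280,290),6,'pics/s19.png');crop('pics/topf.png',(235,125,335,205),7,'pics/t19.png')"
```

```text
pos [ 0.4692 -0.0024  0.3005] rest TCP mm [-30.   77.3 331.9] ft rest [ 1.1  0.3 -0.4] tq [-0.02  0.31 -0.07] w 0.04119317523734787 q [ -7.  -3. 114.  -2.  39.   3.]
needed rotvec deg [ 0.    0.14 -0.05]
```

View pics/s19.png

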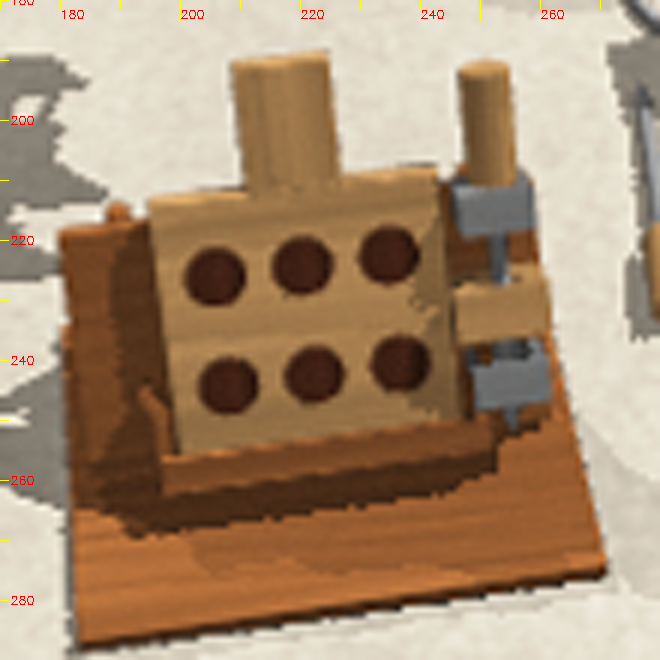

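View pics/t19.png

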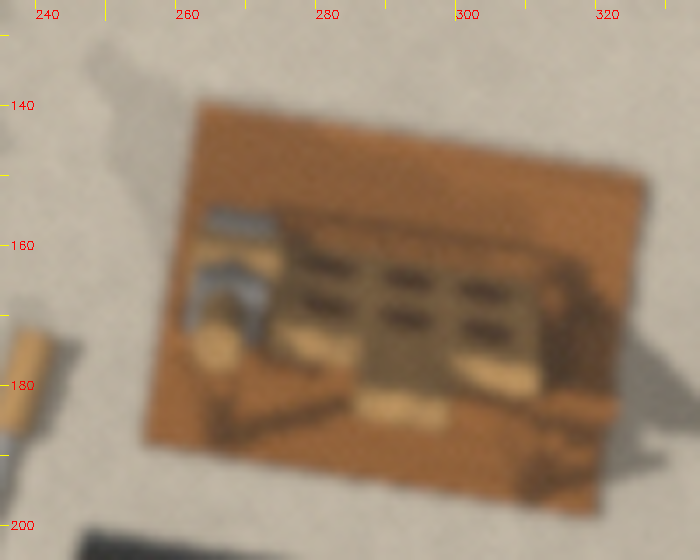

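View pics/scenef.png

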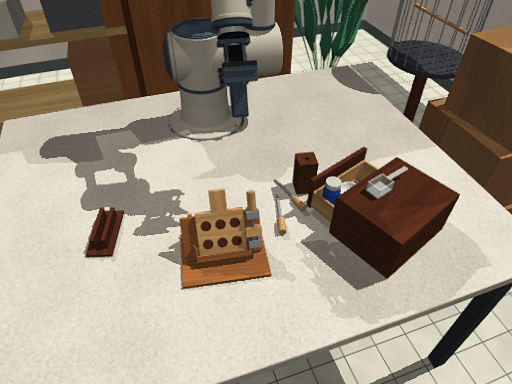

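```bash
python3 -c "
from cell import *
print(ticket.finish_job())"
```

```text
the job is handed in; nothing more can be done
None
```

The board is on the stand and the pin is threaded through it. I handed the job in at about 29.6 s; no verdict is reported.

**Board:** I gripped it by its neck and set it pocketed front outwards on the slope, with the tab between the eyes. It touched the slope within about 1 mm of the expected depth and pressed on the ledge with about 30 N before I let go.

**Pin:** I took the one from the block, the farthest left, and threaded it through the upper eye, tab and lower eye with almost no side force. The head met the upper eye at the expected height with about 28 N, and then I opened the fingers and withdrew.

**Last checks:** The final pictures show:
- the board flat behind the upstand
- the pin's head on the upper eye
- the pin's tip showing below the lower eye
- the bottle, dish and scoop apparently where they started; the tweezers are hard to make out, so none of this was measured

The arm was clear of everything.

**What disagreed:**
- My first position for the stand, worked out from its base plate, was about 10 mm off. I re-measured from the eyes.
- The two cameras differed by about 2 mm on the stand's sideways position, so I didn't measure exactly where the board sits between the stops. The stops leave 3 mm of play and the limit is 4.5 mm.
- The two look-alike pins were lying on the table when I looked again after lifting the board. I saw no contact with them, but I didn't see them fall.

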